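# Riddle the mixed nuts at the patio workbench

### The arm

A 6-joint arm with a two-finger parallel gripper is mounted at the origin on the work surface. World frame = base frame: x ahead of the robot, y to its left, z up, the work surface at z = 0. Lengths are in m, angles in rad, forces in N, time in s.
With the tool pointing down it reaches from about 0.375 to 0.975 m from the base axis. Payload 3.8 kg.
Tool frame: the origin (TCP) lies on the centre line of the jaws, within the pads' length; the fingertips stand 14 mm ahead of it and the grasp point (between the pads) lies 5 mm behind it (bot.finger_overhang is the distance from the TCP to the fingertips, in m); y points along the fingers, x is the direction in which the jaws open and shut, and the axes are right-handed (so a half turn about y gives the same grasp; the last joint's range is limited). The gripper opens to 85 mm and grips with 20 to 120 N. Pads are 22 mm wide; open, the fingers measure 114 mm over their backs; the gripper's body (76 mm by 85 mm) begins 54 mm behind the grasp point. The pads swing forward as they close: fully open they stand 13 mm farther back than shut.
Start: joints at [-1.349, 0.264, 1.604, -0, 1.274, -0.037], TCP at [0.173, -0.653, 0.245] pointing down, gripper open.
Joint ranges: [-2.63, 2.63], [-0.94, 2.18], [0.31, 2.57], [-1.31, 4.45], [0, 2.66], [-2.55, 2.55]. Speed limits (rad/s): [2.57, 2.57, 3.14, 3.14, 3.14, 3.14].

### API

Orientations are given as a rotation vector (axis times angle).
In Python, from workcell import readout, read_camera, bot, spotter gives the robot as it stands.
- The arm moves only by the tool jog_arm, never from a script. Its argument "increments" is a list of rows, each a list of 7 numbers: the shift along the tool's x, y, z in m, then the turn, a rotation vector about the tool's x, y, z in rad, then the opening, from 0 (shut) to 1 (fully open). A call has 1 to 10 rows; each row shifts and turns the pose as measured when the row begins, along the tool's axes as they then stand; what a row does not reach is not made up. A row lasts 1/8 s, in which the tool goes at most 62.5 mm and 10.7 degrees, less where a joint would pass 70% of its speed; a pose out of reach is approached as far as the arm can. A call with a gripper value outside its range is refused whole. The fingers move at their own pace and stop on an object; "force" is the grip in N (left out, the last holds). Time passes only in rows, so rows that do not move let the fingers close. It gives the time, the measured TCP pose, the force and the opening at its end, in the units of the state.
- readout.read_state(): the state, without advancing time (a new reading comes with each control period).
- read_camera(name): name is "scene" or "top" or "wrist"; returns a dict with "img" (400x640x3 uint8, blue, green, red), "range_z" (400x640 float32, m along the optical axis (not along the pixel's ray), 0 where there is no reading), "fx", "fy", "cx", "cy" (pixels), "distortion" ([k1, k2, p1, p2, k3] as OpenCV has them; the pictures are not rectified), "world_from_camera" (4x4, takes a point from camera to world coordinates). Camera axes: x right, y down, z forward; pixel columns grow to the right and rows downward; lengths in m; the calibration is good to about 2 mm. A picture is of the moment at which its call begins.
- bot.finish_job(): hands the job in, once; it reports no verdict.
Trained networks look in a picture, given as the dict that the camera call returned (one of the last four; its "shot" number tells which), for a name from the list of things; names that differ only in an ending like _2 or _b are one class to them, and where a whole thing is asked for, a point or a joint stands for the part that bears it (a point fixed in the world has none). Each returns a list of dicts, best first, with "p" (0 to 1); they miss things now and then, are a little off and sometimes report something else, mostly with a low value. They report only what shows in the picture. A call takes as long as a camera call.
- spotter.masks_of(picture, thing): "mask" (400x640 bool, what is visible of it) and "location" ([column, row] in pixels, amid what is visible of it).
- spotter.spot_point(picture, thing): "location" ([column, row] in pixels: a listed point, or the origin of a listed thing).
The state is a dict: "time": time; "q": joint angles; "joint_vel": joint speeds; "joint_torque": joint torques, N m; "tool_pos": TCP position; "tcp_rot": TCP orientation; "wrist_force": force on the tool from outside, world axes, zero at the start; "torque": the same for the moment, N m; "width": opening from 0.0 (shut) to 1.0 (fully open).
Only numpy, scipy, OpenCV 4.12 (cv2) and the standard library are available. Lean on these libraries where they do the work, as an engineer would, in place of code of your own. Each camera call takes 0.05 s, during which the arm holds its last target. There are 200 camera calls.

### The job

First clear the grey parts bin: stand every jar that is in it upright on the cork mat. Then lift the sieve by its red bow handle, shake it over the grey bin until all the small steel nuts have dropped through into the bin while the large brass nuts are still in the sieve, tip the large nuts over the spout into the blue tub, and set the empty sieve back flat on its black rubber pad. At the end the jars must still be standing on the cork mat; leave the tape measure and the wood offcut where they are.

Things in the scene. Friction and masses are not known exactly. Their poses are not given: they have to be found in the camera images.
- bin_in (a point): centre of the inner floor of the grey parts bin, an open box fixed to the bench: outside 240 mm along its x by 230 mm along its y, 30 mm tall, walls and floor 4 mm thick. z up.
- tub_in (a point): centre of the inner floor of the blue tub, an open box fixed to the bench: 170 x 170 mm outside, 60 mm tall, walls and floor 4 mm thick. It and the black rubber pad may change sides.
- pad_top (a point): centre of the top face of the black rubber pad on which the sieve lives: 200 mm along its x, 160 mm along its y, 4 mm thick, fixed to the bench.
- cork_top (a point): centre of the top face of the cork mat for the jars: 110 mm along its x, 200 mm along its y, 2 mm thick, fixed to the bench. It lies left or right of the bin, farther out than the pad or tub.
- sieve_grip (a point): middle of the red bow-handle bar of the sieve (loose, 0.35 kg). The flat-sided bar runs along the sieve's y: 120 mm long, 14 mm wide (x), 16 mm tall; grip it across the 14 mm. Posts at y = +-57 mm carry it; over 50 mm is free below it. The frame's underside is 96 mm below. Axes: z up when level, x towards the spout.
- sieve_mesh (a point): centre of the top of the sieve's mesh, 86 mm straight below sieve_grip, 10 mm above the frame's underside. Same axes. Mesh 108 x 108 mm, 4 x 4 square holes of 21 mm between flat bars 8 mm wide. Walls 36 mm tall at the back (x = -60 mm) and sides (y = +-60 mm, on to x = +91 mm); the front is an open spout. The sieve starts on its pad, spout roughly to the left (world +y).
- sieve_lip (a point): middle of the spout's lip: the end of a smooth ramp rising 20 degrees from the front of the mesh, 108 mm wide; 90 mm ahead (+x) of the mesh centre and 12 mm above it. Same axes as sieve_mesh.
- tape: yellow tape measure, 65 x 65 x 35 mm, loose. Bystander.
- offcut: light wood offcut, 160 x 50 x 20 mm, loose. Bystander.
- organiser: flat black organiser case, 100 mm along its x by 170 mm, 37 mm tall, fixed; origin under its centre. Bystander, on the other side of the bin from the cork mat.
- jar1_mid (a point): centre (half-way up) of the amber glass jar with a red cap: closed, squat, 60 mm diameter, 60 mm tall, about 0.2 kg, loose, standing in the grey bin at the start. z is its upright axis. May be absent.
- jar2_mid (a point): centre (half-way up) of the green glass jar with a green cap: closed, squat, 60 mm diameter, 60 mm tall, about 0.2 kg, loose, standing in the grey bin at the start. z is its upright axis. May be absent.
- jar3_mid (a point): centre (half-way up) of the blue jar with a white cap: closed, squat, 60 mm diameter, 60 mm tall, about 0.2 kg, loose, standing in the grey bin at the start. z is its upright axis. May be absent.
- small1_mid (a point): centre of a small steel hex nut, 16 mm across flats, 8 mm thick, 12 g, slippery; starts flat on a crossing of the sieve's bars, so it does not drop through until the sieve is shaken; it passes the holes in any attitude. May be absent.
- small2_mid (a point): centre of a small steel hex nut, 16 mm across flats, 8 mm thick, 12 g, slippery; starts flat on a crossing of the sieve's bars, so it does not drop through until the sieve is shaken; it passes the holes in any attitude. May be absent.
- small3_mid (a point): centre of a small steel hex nut, 16 mm across flats, 8 mm thick, 12 g, slippery; starts flat on a crossing of the sieve's bars, so it does not drop through until the sieve is shaken; it passes the holes in any attitude. May be absent.
- small4_mid (a point): centre of a small steel hex nut, 16 mm across flats, 8 mm thick, 12 g, slippery; starts flat on a crossing of the sieve's bars, so it does not drop through until the sieve is shaken; it passes the holes in any attitude. May be absent.
- small5_mid (a point): centre of a small steel hex nut, 16 mm across flats, 8 mm thick, 12 g, slippery; starts flat on a crossing of the sieve's bars, so it does not drop through until the sieve is shaken; it passes the holes in any attitude. May be absent.
- small6_mid (a point): centre of a small steel hex nut, 16 mm across flats, 8 mm thick, 12 g, slippery; starts flat on a crossing of the sieve's bars, so it does not drop through until the sieve is shaken; it passes the holes in any attitude. May be absent.
- large1_mid (a point): centre of a large brass-coloured hex nut, 34 mm across flats, 16 mm thick, 80 g, slippery (slides off steel tilted by more than about 20 degrees); starts on the sieve's mesh and cannot pass it. May be absent.
- large2_mid (a point): centre of a large brass-coloured hex nut, 34 mm across flats, 16 mm thick, 80 g, slippery (slides off steel tilted by more than about 20 degrees); starts on the sieve's mesh and cannot pass it. May be absent.
- large3_mid (a point): centre of a large brass-coloured hex nut, 34 mm across flats, 16 mm thick, 80 g, slippery (slides off steel tilted by more than about 20 degrees); starts on the sieve's mesh and cannot pass it. May be absent.

How it is judged:
On the way, in this order (a step that is already met when the one before it is completed fails the run):
1. every jar stands upright on the cork mat (x of jar1_mid in the frame of cork_top between -0.055 and 0.055 m and y of jar1_mid in the frame of cork_top between -0.1 and 0.1 m and z of jar1_mid in the frame of cork_top between 0.023 and 0.038 m and angle between each of jar1_mid, jar2_mid, jar3_mid's own z axis and vertical below 0.12 rad and x of jar2_mid in the frame of cork_top between -0.055 and 0.055 m and y of jar2_mid in the frame of cork_top between -0.1 and 0.1 m and z of jar2_mid in the frame of cork_top between 0.023 and 0.038 m and x of jar3_mid in the frame of cork_top between -0.055 and 0.055 m and y of jar3_mid in the frame of cork_top between -0.1 and 0.1 m and z of jar3_mid in the frame of cork_top between 0.023 and 0.038 m), for 0.2 s.
2. all small nuts lie in the grey bin while all large nuts are still in the sieve (x of small1_mid in the frame of bin_in between -0.117 and 0.117 m and y of small1_mid in the frame of bin_in between -0.112 and 0.112 m and z of small1_mid in the frame of bin_in between -0.005 and 0.028 m and x of small2_mid in the frame of bin_in between -0.117 and 0.117 m and y of small2_mid in the frame of bin_in between -0.112 and 0.112 m and z of small2_mid in the frame of bin_in between -0.005 and 0.028 m and x of small3_mid in the frame of bin_in between -0.117 and 0.117 m and y of small3_mid in the frame of bin_in between -0.112 and 0.112 m and z of small3_mid in the frame of bin_in between -0.005 and 0.028 m and x of small4_mid in the frame of bin_in between -0.117 and 0.117 m and y of small4_mid in the frame of bin_in between -0.112 and 0.112 m and z of small4_mid in the frame of bin_in between -0.005 and 0.028 m and x of small5_mid in the frame of bin_in between -0.117 and 0.117 m and y of small5_mid in the frame of bin_in between -0.112 and 0.112 m and z of small5_mid in the frame of bin_in between -0.005 and 0.028 m and x of small6_mid in the frame of bin_in between -0.117 and 0.117 m and y of small6_mid in the frame of bin_in between -0.112 and 0.112 m and z of small6_mid in the frame of bin_in between -0.005 and 0.028 m and x of large1_mid in the frame of sieve_mesh between -0.09 and 0.09 m and y of large1_mid in the frame of sieve_mesh between -0.056 and 0.056 m and z of large1_mid in the frame of sieve_mesh between -0.005 and 0.045 m and x of large2_mid in the frame of sieve_mesh between -0.09 and 0.09 m and y of large2_mid in the frame of sieve_mesh between -0.056 and 0.056 m and z of large2_mid in the frame of sieve_mesh between -0.005 and 0.045 m and x of large3_mid in the frame of sieve_mesh between -0.09 and 0.09 m and y of large3_mid in the frame of sieve_mesh between -0.056 and 0.056 m and z of large3_mid in the frame of sieve_mesh between -0.005 and 0.045 m), for 0.2 s.
3. all large nuts lie in the blue tub (x of large1_mid in the frame of tub_in between -0.082 and 0.082 m and y of large1_mid in the frame of tub_in between -0.082 and 0.082 m and z of large1_mid in the frame of tub_in between -0.005 and 0.05 m and x of large2_mid in the frame of tub_in between -0.082 and 0.082 m and y of large2_mid in the frame of tub_in between -0.082 and 0.082 m and z of large2_mid in the frame of tub_in between -0.005 and 0.05 m and x of large3_mid in the frame of tub_in between -0.082 and 0.082 m and y of large3_mid in the frame of tub_in between -0.082 and 0.082 m and z of large3_mid in the frame of tub_in between -0.005 and 0.05 m), for 0.2 s.
At the end, for the whole second after the job is handed in: Jars upright (within 0.12 rad) with their centres over the cork mat; all small nuts in the grey bin; all large nuts in the blue tub; the sieve level (within 0.08 rad) on its rubber pad with the mesh centre within 55 mm of the pad's centre (all of step 1 and all of step 3 and x of small1_mid in the frame of bin_in between -0.117 and 0.117 m and y of small1_mid in the frame of bin_in between -0.112 and 0.112 m and z of small1_mid in the frame of bin_in between -0.005 and 0.028 m and x of small2_mid in the frame of bin_in between -0.117 and 0.117 m and y of small2_mid in the frame of bin_in between -0.112 and 0.112 m and z of small2_mid in the frame of bin_in between -0.005 and 0.028 m and x of small3_mid in the frame of bin_in between -0.117 and 0.117 m and y of small3_mid in the frame of bin_in between -0.112 and 0.112 m and z of small3_mid in the frame of bin_in between -0.005 and 0.028 m and x of small4_mid in the frame of bin_in between -0.117 and 0.117 m and y of small4_mid in the frame of bin_in between -0.112 and 0.112 m and z of small4_mid in the frame of bin_in between -0.005 and 0.028 m and x of small5_mid in the frame of bin_in between -0.117 and 0.117 m and y of small5_mid in the frame of bin_in between -0.112 and 0.112 m and z of small5_mid in the frame of bin_in between -0.005 and 0.028 m and x of small6_mid in the frame of bin_in between -0.117 and 0.117 m and y of small6_mid in the frame of bin_in between -0.112 and 0.112 m and z of small6_mid in the frame of bin_in between -0.005 and 0.028 m and horizontal distance between sieve_mesh and pad_top below 0.055 m and angle between sieve_mesh's own z axis and vertical below 0.08 rad and z of sieve_mesh in the frame of pad_top between 0.004 and 0.016 m); the robot touches nothing.
It fails at once if the tape is moved more than 3 cm (distance of tape from where it was at the start of the episode above 0.03 m).
It fails at once if the offcut is moved more than 3 cm (distance of offcut from where it was at the start of the episode above 0.03 m).
Of small1, small2, small3, small4, small5, small6 only 3 to 6 are there at a start; the rules pass over those that are not, and their reading is None.
Of large1, large2, large3 only 2 to 3 are there at a start; the rules pass over those that are not, and their reading is None.
Of jar1, jar2, jar3 only 2 to 3 are there at a start; the rules pass over those that are not, and their reading is None.
At some moment in a run one of jar1, jar2, jar3 may be knocked a few centimetres aside while the robot is not near it.
It also fails if it takes over 208 s, if anything falls off the work surface, if the arm or the gripper's body presses on something with over 40 N, if the wrist force passes 120 N, or if a joint passes its speed limit or range.

## Working session

There is one attempt and no reset: what is moved stays moved. The work goes in short steps, Python scripts to look and compute and a tool call to move; the robot and the scene stay as the last step left them, time stands still between calls to the robot, and variables do not carry over. Pictures are saved under pics/ and viewed, about 12 in all and at most 16, crops included, and the job is handed in when it is done.

Besides the shell and the picture viewer there is one more tool, called after ">>>" by a JSON object that holds its "op" and its "data", one argument or row to a line. jog_arm: Moves the arm, as the interface text tells. Its arguments: {"type":"object","properties":{"increments":{"type":"array"},"force":{"type":"number"}},"required":["increments"]}

```bash
ls; mkdir -p pics; cat > h.py <<'E'
import numpy as np, cv2
from workcell import readout, read_camera, bot, spotter
from scipy.spatial.transform import Rotation as R
def px2w(p,uv,z=None,rng=None):
    K=np.array([[p['fx'],0,p['cx']],[0,p['fy'],p['cy']],[0,0,1]]);T=np.array(p['world_from_camera'])
    n=cv2.undistortPoints(np.array([[uv]],float),K,np.array(p['distortion'],float))[0,0]
    d=T[:3,:3]@np.array([n[0],n[1],1.]);o=T[:3,3]
    if z is not None: return o+d*(z-o[2])/d[2]
    return o+d*rng
def cloud(p,mask=None):
    K=np.array([[p['fx'],0,p['cx']],[0,p['fy'],p['cy']],[0,0,1]]);T=np.array(p['world_from_camera'])
    m=p['range_z']>0
    if mask is not None: m&=mask
    v,u=np.nonzero(m)
    n=cv2.undistortPoints(np.stack([u,v],-1)[:,None].astype(float),K,np.array(p['distortion'],float))[:,0]
    P=np.c_[n,np.ones(len(n))]*p['range_z'][v,u][:,None]
    return P@T[:3,:3].T+T[:3,3],u,v
def st():
    s=readout.read_state();print({k:np.round(s[k],3).tolist() for k in('time','q','tool_pos','tcp_rot','wrist_force','width')});return s
E
cat > a.py <<'E'
from h import *
st()
top=read_camera('top');sc=read_camera('scene')
cv2.imwrite('pics/top0.png',top['img']);cv2.imwrite('pics/scene0.png',sc['img'])
print(np.round(top['world_from_camera'],2).tolist())
for n in ['bin_in','tub_in','pad_top','cork_top','sieve_grip','sieve_mesh','sieve_lip','tape','offcut','organiser','jar1_mid','jar2_mid','jar3_mid','small1_mid','large1_mid']:
    for nm,p in(('top',top),):
        for d in spotter.spot_point(p,n)[:6]:
            if d['p']<.3: continue
            uv=d['location'];r=p['range_z'][int(uv[1]),int(uv[0])]
            print(n,nm,round(d['p'],2),np.round(uv,0),np.round(px2w(p,uv,rng=r),3))
E
python3 a.py
```

```text
pics
{'time': 0.0, 'q': [-1.349, 0.265, 1.605, -0.0, 1.274, -0.037], 'tool_pos': [0.173, -0.652, 0.244], 'tcp_rot': [-1.319, 1.018, -1.015], 'wrist_force': [0.283, 0.097, 0.29], 'width': 1.001}
[[-0.01, -1.0, 0.05, 0.44], [-1.0, 0.01, 0.01, -0.05], [-0.01, -0.05, -1.0, 1.07], [0.0, 0.0, 0.0, 1.0]]
bin_in top 0.58 [299. 192.] [0.54  0.012 0.008]
bin_in top 0.43 [179. 231.] [0.431 0.327 0.107]
tub_in top 0.67 [406. 227.] [ 0.433 -0.304  0.001]
tub_in top 0.35 [191. 229.] [0.436 0.326 0.02 ]
pad_top top 0.58 [200. 242.] [0.399 0.306 0.006]
cork_top top 0.61 [219. 167.] [ 0.62   0.253 -0.002]
sieve_grip top 0.86 [182. 237.] [0.416 0.321 0.106]
sieve_grip top 0.6 [205. 242.] [0.4   0.282 0.029]
sieve_mesh top 0.87 [193. 237.] [0.414 0.32  0.023]
sieve_lip top 0.93 [224. 226.] [0.445 0.237 0.004]
tape top 0.78 [159. 184.] [0.568 0.416 0.033]
offcut top 0.81 [485. 225.] [ 0.437 -0.524  0.021]
organiser top 0.57 [396. 161.] [ 0.626 -0.27   0.036]
jar1_mid top 0.61 [304. 172.] [ 0.591 -0.006  0.069]
jar3_mid top 0.75 [284. 206.] [0.496 0.05  0.066]
jar3_mid top 0.45 [200. 223.] [0.453 0.297 0.031]
small1_mid top 0.46 [195. 240.] [0.403 0.321 0.005]
large1_mid top 0.54 [200. 224.] [0.449 0.296 0.031]
```

View pics/top0.png

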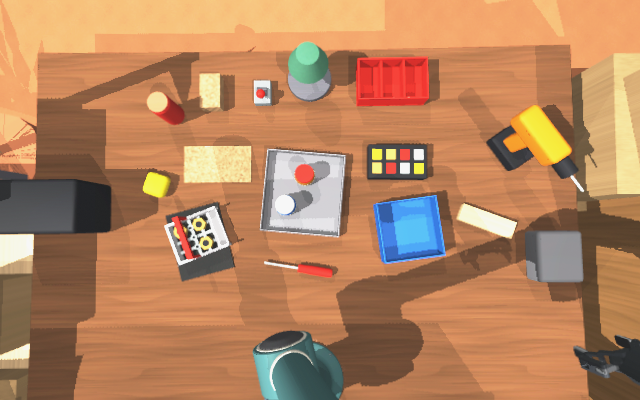

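View pics/scene0.png

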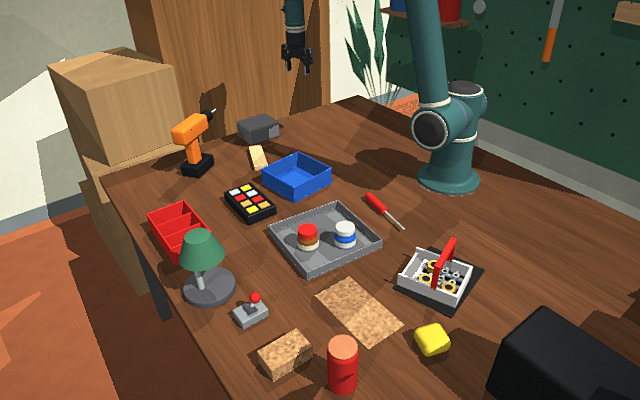

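```bash
python3 -c "
from h import *
s=st();print(np.round(R.from_rotvec(s['tcp_rot']).as_matrix(),3))"
```

```text
{'time': 0.85, 'q': [-1.349, 0.264, 1.604, 0.0, 1.274, -0.037], 'tool_pos': [0.173, -0.653, 0.245], 'tcp_rot': [-1.321, 1.016, -1.017], 'wrist_force': [-0.437, -0.806, 0.376], 'width': 0.998}
[[ 0.256  0.     0.967]
 [-0.967 -0.     0.256]
 [ 0.    -1.     0.   ]]
```

```bash
cat > b.py <<'E'
from h import *
top=read_camera('top');sc=read_camera('scene')
c1=cv2.resize(top['img'][190:290,150:250],(500,500),interpolation=cv2.INTER_CUBIC)
c2=cv2.resize(sc['img'][230:320,390:490],(500,450),interpolation=cv2.INTER_CUBIC)
cv2.imwrite('pics/crop1.png',np.hstack([cv2.resize(c1,(400,400)),cv2.resize(c2,(400,400))]))
P,u,v=cloud(top)
# jars
for nm,c in(('jar1',(.591,-.006)),('jar3',(.496,.05))):
    m=(np.hypot(P[:,0]-c[0],P[:,1]-c[1])<.06)&(P[:,2]>.055)&(P[:,2]<.075)
    q=P[m];print(nm,m.sum(),np.round((q.min(0)+q.max(0))/2,4),np.round(q.mean(0),4),np.round(np.ptp(q,axis=0),3))
# flat objects
for n,z in(('bin_in',.03),('tub_in',.06),('pad_top',.004),('cork_top',.002),('organiser',.037),('tape',.035),('offcut',.02)):
    ds=spotter.masks_of(top,n)
    for d in ds[:2]:
        if d['p']<.4: continue
        mk=d['mask'].astype(np.uint8);cn,_=cv2.findContours(mk,cv2.RETR_EXTERNAL,cv2.CHAIN_APPROX_NONE)
        cn=max(cn,key=cv2.contourArea)[:,0]
        W=np.array([px2w(top,x,z=z)[:2] for x in cn]).astype(np.float32)
        r=cv2.minAreaRect(W);print(n,round(d['p'],2),np.round(r[0],3),np.round(r[1],3),round(r[2],1))
# red bar
hsv=cv2.cvtColor(top['img'],cv2.COLOR_BGR2HSV)
red=((hsv[...,0]<8)|(hsv[...,0]>172))&(hsv[...,1]>150)&(hsv[...,2]>90)
box=np.zeros_like(red);box[190:290,150:250]=1
q,_,_=cloud(top,red&box)
print('bar n',len(q),'z',np.round(np.percentile(q[:,2],[5,50,95]),3))
vv,uu=np.nonzero(red&box);W=np.array([px2w(top,(a,b),z=.1)[:2] for a,b in zip(uu,vv)]).astype(np.float32)
r=cv2.minAreaRect(W);print('bar@z=.1',np.round(r[0],3),np.round(r[1],3),r[2])
E
python3 b.py
```

```text
jar1 273 [ 0.5902 -0.0044  0.0625] [ 0.5901 -0.0045  0.0638] [0.051 0.048 0.014]
jar3 282 [0.5031 0.0514 0.062 ] [0.5031 0.051  0.0636] [0.051 0.051 0.012]
bin_in 0.88 [0.54  0.001] [0.236 0.243] 83.7
bin_in 0.51 [ 0.626 -0.275] [0.174 0.105] 89.2
tub_in 0.74 [ 0.429 -0.296] [0.174 0.182] 6.6
pad_top 0.8 [0.345 0.293] [0.089 0.162] 16.1
pad_top 0.41 [ 0.429 -0.31 ] [0.178 0.19 ] 7.3
cork_top 0.61 [0.63  0.256] [0.195 0.109] 89.8
organiser 0.77 [ 0.622 -0.273] [0.178 0.105] 89.1
tape 0.6 [0.566 0.422] [0.075 0.066] 70.8
tape 0.42 [0.426 0.304] [0.132 0.162] 19.5
offcut 0.75 [ 0.45  -0.531] [0.169 0.054] 69.5
bar n 344 z [0.004 0.106 0.11 ]
bar@z=.1 [0.416 0.314] [0.123 0.035] 20.52593231201172
```

View pics/crop1.png

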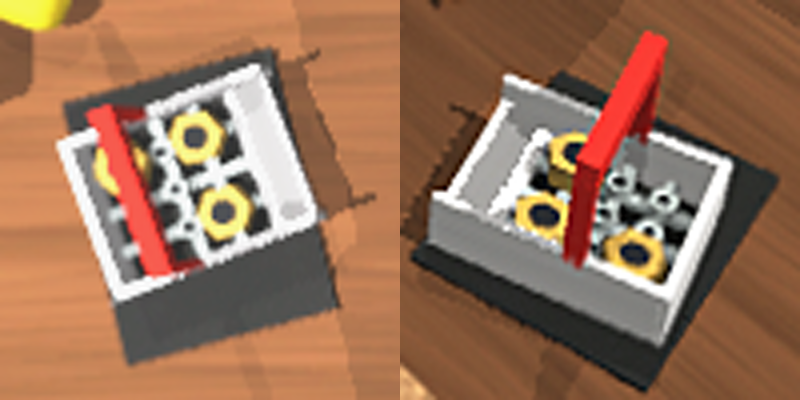

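```bash
cat > go.py <<'E'
# usage: go.py x y z jawdeg [tiltdeg about tool z] -> constant tool-frame row and count
from h import *
import sys
a=[float(x) for x in sys.argv[1:]]
s=st()
t=np.array(a[:3]);yaw=np.radians(a[3]);tilt=np.radians(a[4]) if len(a)>4 else 0
T=np.array([[np.cos(yaw),0,-np.sin(yaw)],[np.sin(yaw),0,np.cos(yaw)],[0,-1,0]])@R.from_rotvec([0,0,tilt]).as_matrix()
R0=R.from_rotvec(s['tcp_rot']).as_matrix();print('tool axes now x,y,z',np.round(R0.T,3).tolist())
w=R.from_matrix(R0.T@T).as_rotvec();p=R0.T@(t-np.array(s['tool_pos']))
n=int(max(np.ceil(np.linalg.norm(w)/.18),np.ceil(np.linalg.norm(p)/.055),1))
while 1:
    S=sum(R.from_rotvec(w/n*k).as_matrix() for k in range(n));d=np.linalg.solve(S,p)
    if np.linalg.norm(d)<.06: break
    n+=1
print('n',n,'row',np.round(d,4).tolist(),np.round(w/n,4).tolist(),'| total shift',np.round(p,4),'turn',np.round(w,3))
E
python3 go.py 0.59 -0.0045 0.2 0
```

```text
{'time': 1.3, 'q': [-1.349, 0.264, 1.604, -0.0, 1.274, -0.037], 'tool_pos': [0.173, -0.653, 0.245], 'tcp_rot': [-1.321, 1.016, -1.016], 'wrist_force': [-1.294, -0.613, 0.074], 'width': 0.999}
tool axes now x,y,z [[0.256, -0.967, -0.0], [-0.0, 0.0, -1.0], [0.967, 0.256, -0.0]]
n 15 row [-0.007, 0.003, 0.0548] [-0.0, -0.0875, -0.0] | total shift [-0.5196  0.0453  0.5692] turn [-0.    -1.312 -0.   ]
```

>>> {"op": "jog_arm", "data": {
  "increments": [
    [-0.007,0.003,0.055,0,-0.0875,0,1],
    [-0.007,0.003,0.055,0,-0.0875,0,1],
    [-0.007,0.003,0.055,0,-0.0875,0,1],
    [-0.007,0.003,0.055,0,-0.0875,0,1],
    [-0.007,0.003,0.055,0,-0.0875,0,1],
    [-0.007,0.003,0.055,0,-0.0875,0,1],
    [-0.007,0.003,0.055,0,-0.0875,0,1],
    [-0.007,0.003,0.055,0,-0.0875,0,1],
    [-0.007,0.003,0.055,0,-0.0875,0,1],
    [-0.007,0.003,0.055,0,-0.0875,0,1]
  ]
}}

```text
time: 2.55
tool_pos: [0.561, -0.2663, 0.2147]
tcp_rot: [-1.551, 0.323, -0.331]
wrist_force: [1.0, -0.1, 0.5]
width: 1.002
```

```bash
python3 go.py 0.59 -0.0045 0.2 0
```

```text
{'time': 2.55, 'q': [-0.482, 0.18, 1.763, -0.003, 1.193, -0.064], 'tool_pos': [0.561, -0.266, 0.215], 'tcp_rot': [-1.551, 0.323, -0.331], 'wrist_force': [1.043, -0.066, 0.504], 'width': 1.002}
tool axes now x,y,z [[0.914, -0.405, 0.006], [0.004, -0.005, -1.0], [0.405, 0.914, -0.003]]
n 5 row [-0.0074, 0.0028, 0.0525] [0.0009, -0.0834, 0.001] | total shift [-0.0796  0.0134  0.2512] turn [ 0.005 -0.417  0.005]
```

Works well. Finish the move.

>>> {"op": "jog_arm", "data": {
  "increments": [
    [-0.0074,0.003,0.0525,0,-0.083,0,1],
    [-0.0074,0.003,0.0525,0,-0.083,0,1],
    [-0.0074,0.003,0.0525,0,-0.083,0,1],
    [-0.0074,0.003,0.0525,0,-0.083,0,1],
    [-0.0074,0.003,0.0525,0,-0.083,0,1],
    [0,0,0,0,0,0,1]
  ]
}}

```text
time: 3.3
tool_pos: [0.5907, 0.0078, 0.1986]
tcp_rot: [-1.576, -0.02, 0.008]
wrist_force: [-0.2, -0.4, -0.1]
width: 0.998
```

```bash
python3 go.py 0.59 -0.0045 0.2 0; cat > w.py <<'E'
from h import *
import sys
p=read_camera('wrist');cv2.imwrite('pics/%s.png'%sys.argv[1],p['img'])
P,u,v=cloud(p)
for n in sys.argv[2:]:
    for d in spotter.spot_point(p,n)[:6]:
        if d['p']<.3: continue
        uv=d['location'];r=p['range_z'][int(uv[1]),int(uv[0])]
        print(n,round(d['p'],2),np.round(uv,0),np.round(px2w(p,uv,rng=r),3))
    for d in spotter.masks_of(p,n)[:1]:
        q,_,_=cloud(p,d['mask'])
        if n[:3]=='jar':
            q=q[(q[:,2]>.056)&(q[:,2]<.08)]
        if len(q)>5:
            c,rad=cv2.minEnclosingCircle(q[:,:2].astype(np.float32)); print(' mask',round(d['p'],2),len(q),np.round((q.min(0)+q.max(0))/2,4),'circ',np.round(c,4),round(rad,4),'zmax',np.round(np.percentile(q[:,2],98),3))
E
python3 w.py wr1 jar1_mid jar3_mid bin_in
```

```text
{'time': 3.3, 'q': [-0.026, 0.135, 1.845, -0.005, 1.154, -0.042], 'tool_pos': [0.591, 0.008, 0.199], 'tcp_rot': [-1.576, -0.02, 0.008], 'wrist_force': [-0.2, -0.441, -0.052], 'width': 0.998}
tool axes now x,y,z [[1.0, 0.018, 0.007], [0.007, -0.005, -1.0], [-0.018, 1.0, -0.005]]
n 1 row [-0.0009, -0.0013, -0.0123] [0.0051, 0.0179, 0.0073] | total shift [-0.0009 -0.0013 -0.0123] turn [0.005 0.018 0.007]
 mask 0.68 3266 [ 0.5897 -0.0037  0.0609] circ [ 0.5899 -0.0036] 0.0266 zmax 0.065
jar3_mid 0.91 [216. 127.] [0.512 0.056 0.063]
 mask 0.96 3800 [0.503  0.0522 0.061 ] circ [0.5028 0.0519] 0.0268 zmax 0.065
bin_in 0.86 [263. 177.] [0.538 0.005 0.004]
 mask 0.73 55980 [ 0.5357 -0.0057  0.1086] circ [ 0.5349 -0.0054] 0.179 zmax 0.03
```

View pics/wr1.png

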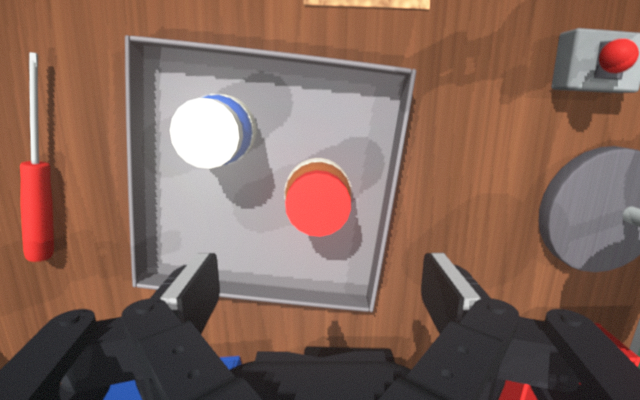

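>>> {"op": "jog_arm", "data": {
  "increments": [
    [0,0.02,-0.012,0.005,0.018,0.007,1],
    [0,0.05,0,0,0,0,1],
    [0,0.04,0,0,0,0,1],
    [0,0,0,0,0,0,1]
  ]
}}

```text
time: 4.15
tool_pos: [0.5917, -0.0155, 0.0838]
tcp_rot: [-1.573, 0.012, -0.013]
wrist_force: [-1.6, 1.3, -0.3]
width: 0.999
```

```bash
python3 go.py 0.59 -0.004 0.04 0
```

```text
{'time': 4.15, 'q': [-0.067, 0.258, 1.931, -0.002, 0.952, -0.05], 'tool_pos': [0.592, -0.016, 0.084], 'tcp_rot': [-1.573, 0.012, -0.013], 'wrist_force': [-1.596, 1.343, -0.308], 'width': 0.999}
tool axes now x,y,z [[1.0, -0.016, 0.0], [0.0, -0.002, -1.0], [0.016, 1.0, -0.002]]
n 1 row [-0.0019, 0.0438, 0.0116] [0.0017, -0.0157, 0.0004] | total shift [-0.0019  0.0438  0.0116] turn [ 0.002 -0.016  0.   ]
```

>>> {"op": "jog_arm", "data": {
  "increments": [
    [-0.0019,0,0.011,0.002,-0.015,0,1],
    [0,0,0,0,0,0,1],
    [0,0,0,0,0,0,1]
  ]
}}

```text
time: 4.53
tool_pos: [0.5922, -0.0049, 0.087]
tcp_rot: [-1.571, -0.003, -0.005]
wrist_force: [0.4, 0.4, 1.2]
width: 1.003
```

```bash
python3 go.py 0.59 -0.004 0.04 0
```

```text
{'time': 4.525, 'q': [-0.051, 0.252, 1.932, 0.001, 0.953, -0.05], 'tool_pos': [0.592, -0.005, 0.087], 'tcp_rot': [-1.571, -0.003, -0.005], 'wrist_force': [0.436, 0.362, 1.2], 'width': 1.003}
tool axes now x,y,z [[1.0, -0.001, 0.005], [0.005, 0.0, -1.0], [0.001, 1.0, 0.0]]
n 1 row [-0.0025, 0.047, 0.0009] [-0.0002, -0.0013, 0.005] | total shift [-0.0025  0.047   0.0009] turn [-0.    -0.001  0.005]
```

>>> {"op": "jog_arm", "data": {
  "increments": [
    [-0.0025,0.045,0.001,0,0,0.005,1],
    [0,0,0,0,0,0,1],
    [0,0,0,0,0,0,0],
    [0,0,0,0,0,0,0],
    [0,0,0,0,0,0,0],
    [0,0,0,0,0,0,0],
    [0,0,0,0,0,0,0],
    [0,0,0,0,0,0,0]
  ],
  "force": 40
}}

```text
time: 5.52
tool_pos: [0.5961, -0.0039, 0.0505]
tcp_rot: [-1.571, -0.01, -0.011]
wrist_force: [-0.8, 0.2, -1.4]
width: 0.608
```

>>> {"op": "jog_arm", "data": {
  "increments": [
    [0,-0.04,0,0,0,0,0],
    [0,-0.04,0,0,0,0,0],
    [0.005,0,0.04,0,0,0,0],
    [0.005,0,0.055,0,0,0,0],
    [0.005,0,0.055,0,0,0,0],
    [0.005,0,0.055,0,0,0,0],
    [0.005,0,0.055,0,0,0,0],
    [0.005,0,0.03,0,0,0,0],
    [0,0,0,0,0,0,0],
    [0,0,0,0,0,0,0]
  ]
}}

```text
time: 6.78
tool_pos: [0.6252, 0.2938, 0.1299]
tcp_rot: [-1.572, -0.006, -0.01]
wrist_force: [-0.4, -0.6, -2.7]
width: 0.61
```

```bash
python3 go.py 0.634 0.3 0.06 0;  python3 w.py wr2 cork_top jar1_mid
```

```text
{'time': 6.775, 'q': [0.406, 0.374, 1.681, -0.006, 1.078, 0.412], 'tool_pos': [0.625, 0.294, 0.13], 'tcp_rot': [-1.572, -0.006, -0.01], 'wrist_force': [-0.422, -0.639, -2.673], 'width': 0.61}
tool axes now x,y,z [[1.0, -0.003, 0.01], [0.01, -0.001, -1.0], [0.003, 1.0, -0.001]]
n 2 row [0.0041, 0.035, 0.0032] [0.0007, -0.0015, 0.0051] | total shift [0.008  0.0699 0.0064] turn [ 0.001 -0.003  0.01 ]
 mask 0.87 13974 [0.6299 0.2575 0.0711] circ [0.6306 0.2571] 0.1134 zmax 0.003
jar1_mid 0.41 [ 37. 112.] [0.439 0.359 0.03 ]
```

View pics/wr2.png

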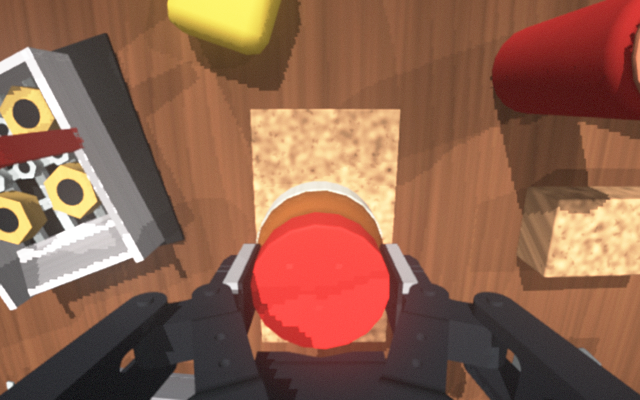

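>>> {"op": "jog_arm", "data": {
  "increments": [
    [0.004,0.02,0.006,0,0,0.01,0],
    [0,0.03,0,0,0,0,0],
    [0,0.01,0,0,0,0,0],
    [0,0,0,0,0,0,0]
  ]
}}

```text
time: 7.52
tool_pos: [0.6311, 0.2976, 0.0669]
tcp_rot: [-1.571, 0.006, -0.006]
wrist_force: [-0.2, 0.0, -2.0]
width: 0.61
```

```bash
python3 go.py 0.630 0.3 0.05 0
```

```text
{'time': 7.525, 'q': [0.405, 0.454, 1.697, -0.001, 0.991, 0.413], 'tool_pos': [0.631, 0.298, 0.067], 'tcp_rot': [-1.571, 0.006, -0.006], 'wrist_force': [-0.217, 0.035, -1.963], 'width': 0.61}
tool axes now x,y,z [[1.0, -0.008, 0.0], [0.0, -0.001, -1.0], [0.008, 1.0, -0.001]]
n 1 row [-0.0011, 0.0169, 0.0024] [0.0005, -0.0078, 0.0001] | total shift [-0.0011  0.0169  0.0024] turn [ 0.001 -0.008  0.   ]
```

>>> {"op": "jog_arm", "data": {
  "increments": [
    [0,0.0165,0,0,0,0,0],
    [0,0,0,0,0,0,0]
  ]
}}

```text
time: 7.78
tool_pos: [0.6316, 0.2978, 0.05]
tcp_rot: [-1.571, 0.006, -0.007]
wrist_force: [-1.0, -0.1, -3.6]
width: 0.611
```

>>> {"op": "jog_arm", "data": {
  "increments": [
    [0,0.0015,0,0,0,0,0],
    [0,0,0,0,0,0,0],
    [0,0,0,0,0,0,0.8],
    [0,0,0,0,0,0,1],
    [0,0,0,0,0,0,1],
    [0,0,0,0,0,0,1],
    [0,-0.04,0,0,0,0,1],
    [0,-0.055,0,0,0,0,1],
    [0,-0.02,0,0,0,0,1],
    [0,0,0,0,0,0,1]
  ]
}}

```text
time: 9.02
tool_pos: [0.633, 0.2986, 0.1694]
tcp_rot: [-1.569, 0.002, -0.01]
wrist_force: [0.0, -1.2, -0.1]
width: 1.0
```

```bash
python3 w.py wr3 jar1_mid; python3 go.py 0.502 0.052 0.17 0; cat > t.py <<'E'
from h import *
import sys
top=read_camera('top');cv2.imwrite('pics/%s.png'%sys.argv[1],top['img'])
for n in sys.argv[2:]:
    for d in spotter.spot_point(top,n)[:3]:
        if d['p']<.3: continue
        uv=d['location'];r=top['range_z'][int(uv[1]),int(uv[0])];print('top',n,round(d['p'],2),np.round(uv),np.round(px2w(top,uv,rng=r),3))
P,_,_=cloud(top)
for nm,lo,hi in(('bin',(.44,-.09),(.64,.1)),('cork',(.56,.14),(.7,.37))):
    m=(P[:,0]>lo[0])&(P[:,0]<hi[0])&(P[:,1]>lo[1])&(P[:,1]<hi[1])&(P[:,2]>.055)&(P[:,2]<.08)
    if m.sum()<30: continue
    import scipy.cluster.hierarchy as h
    l=h.fclusterdata(P[m][:,:2],.012,'distance')
    for k in set(l):
        q=P[m][l==k];print(nm,len(q),np.round((q.min(0)+q.max(0))/2,4),np.round(np.ptp(q,axis=0),3))
E
python3 t.py top1
```

```text
jar1_mid 0.64 [318. 192.] [0.633 0.305 0.061]
 mask 0.81 4084 [0.6331 0.2987 0.0599] circ [0.633  0.2982] 0.0268 zmax 0.063
{'time': 9.175, 'q': [0.405, 0.361, 1.629, -0.0, 1.152, 0.413], 'tool_pos': [0.631, 0.298, 0.166], 'tcp_rot': [-1.571, 0.006, -0.006], 'wrist_force': [-0.538, -0.824, -1.149], 'width': 0.998}
tool axes now x,y,z [[1.0, -0.008, -0.0], [-0.0, -0.0, -1.0], [0.008, 1.0, -0.0]]
n 6 row [-0.0213, -0.0007, -0.0411] [0.0001, -0.0013, -0.0] | total shift [-0.1272 -0.0042 -0.2468] turn [ 0.    -0.008 -0.   ]
bin 282 [0.5031 0.0513 0.0629] [0.051 0.051 0.014]
cork 277 [0.634  0.2966 0.0612] [0.052 0.052 0.012]
```

>>> {"op": "jog_arm", "data": {
  "increments": [
    [-0.021,0,-0.041,0,0,0,1],
    [-0.021,0,-0.041,0,0,0,1],
    [-0.021,0,-0.041,0,0,0,1],
    [-0.021,0,-0.041,0,0,0,1],
    [-0.021,0,-0.041,0,0,0,1],
    [-0.021,0,-0.041,0,0,0,1],
    [0,0.03,0,0,0,0,1],
    [0,0.03,0,0,0,0,1],
    [0,0,0,0,0,0,1],
    [0,0,0,0,0,0,1]
  ]
}}

```text
time: 10.48
tool_pos: [0.4862, 0.0432, 0.087]
tcp_rot: [-1.577, 0.03, 0.018]
wrist_force: [-0.0, -0.2, 0.1]
width: 1.002
```

```bash
python3 go.py 0.503 0.0515 0.044 0
```

```text
{'time': 10.475, 'q': [0.041, 0.09, 2.125, -0.006, 0.957, 0.052], 'tool_pos': [0.486, 0.043, 0.087], 'tcp_rot': [-1.577, 0.03, 0.018], 'wrist_force': [-0.039, -0.172, 0.056], 'width': 1.002}
tool axes now x,y,z [[1.0, -0.008, -0.031], [-0.031, -0.006, -1.0], [0.007, 1.0, -0.007]]
n 1 row [0.018, 0.0424, 0.0087] [0.0064, -0.0074, -0.0306] | total shift [0.018  0.0424 0.0087] turn [ 0.006 -0.007 -0.031]
```

>>> {"op": "jog_arm", "data": {
  "increments": [
    [0.017,0,0.0085,0.006,-0.007,-0.03,1],
    [0,0,0,0,0,0,1],
    [0,0,0,0,0,0,1]
  ]
}}

```text
time: 10.85
tool_pos: [0.5069, 0.053, 0.0887]
tcp_rot: [-1.57, -0.006, -0.004]
wrist_force: [-0.3, -0.4, -0.3]
width: 1.002
```

```bash
python3 go.py 0.503 0.0515 0.044 0
```

```text
{'time': 10.85, 'q': [0.055, 0.104, 2.105, 0.0, 0.926, 0.054], 'tool_pos': [0.507, 0.053, 0.089], 'tcp_rot': [-1.57, -0.006, -0.004], 'wrist_force': [-0.256, -0.356, -0.331], 'width': 1.002}
tool axes now x,y,z [[1.0, 0.001, 0.006], [0.006, 0.0, -1.0], [-0.001, 1.0, 0.0]]
n 1 row [-0.0041, 0.0447, -0.0015] [-0.0004, 0.0013, 0.0059] | total shift [-0.0041  0.0447 -0.0015] turn [-0.     0.001  0.006]
```

>>> {"op": "jog_arm", "data": {
  "increments": [
    [-0.004,0.044,-0.0015,0,0,0.006,1],
    [0,0.002,0,0,0,0,1],
    [0,0,0,0,0,0,0],
    [0,0,0,0,0,0,0],
    [0,0,0,0,0,0,0],
    [0,0,0,0,0,0,0],
    [0,0,0,0,0,0,0],
    [0,0,0,0,0,0,0]
  ],
  "force": 40
}}

```text
time: 11.85
tool_pos: [0.5074, 0.0521, 0.049]
tcp_rot: [-1.57, -0.008, -0.005]
wrist_force: [-0.2, -0.1, -1.1]
width: 0.61
```

>>> {"op": "jog_arm", "data": {
  "increments": [
    [0,-0.04,0,0,0,0,0],
    [0,-0.04,0,0,0,0,0],
    [0.03,0,0.04,0,0,0,0],
    [0.035,0,0.045,0,0,0,0],
    [0.035,0,0.045,0,0,0,0],
    [0.01,0,0.01,0,0,0,0],
    [0,0,0,0,0,0,0],
    [0,0,0,0,0,0,0]
  ]
}}

```text
time: 12.85
tool_pos: [0.6171, 0.1942, 0.1297]
tcp_rot: [-1.571, -0.003, -0.003]
wrist_force: [-0.4, -1.0, -2.5]
width: 0.613
```

```bash
python3 go.py 0.632 0.203 0.05 0
```

```text
{'time': 12.85, 'q': [0.267, 0.301, 1.78, -0.002, 1.058, 0.268], 'tool_pos': [0.617, 0.194, 0.13], 'tcp_rot': [-1.571, -0.003, -0.003], 'wrist_force': [-0.436, -1.014, -2.484], 'width': 0.613}
tool axes now x,y,z [[1.0, -0.0, 0.004], [0.004, -0.001, -1.0], [0.0, 1.0, -0.001]]
n 2 row [0.0073, 0.0399, 0.0044] [0.0003, -0.0002, 0.0019] | total shift [0.0146 0.0798 0.0089] turn [ 0.001 -0.     0.004]
```

>>> {"op": "jog_arm", "data": {
  "increments": [
    [0.013,0.02,0.008,0,0,0.004,0],
    [0,0.03,0,0,0,0,0],
    [0,0.01,0,0,0,0,0],
    [0,0,0,0,0,0,0]
  ]
}}

```text
time: 13.35
tool_pos: [0.6276, 0.1972, 0.0693]
tcp_rot: [-1.573, 0.005, -0.002]
wrist_force: [0.6, -0.8, -1.0]
width: 0.611
```

```bash
python3 go.py 0.632 0.203 0.048 0
```

```text
{'time': 13.35, 'q': [0.267, 0.387, 1.788, -0.002, 0.969, 0.273], 'tool_pos': [0.628, 0.197, 0.069], 'tcp_rot': [-1.573, 0.005, -0.002], 'wrist_force': [0.562, -0.766, -0.996], 'width': 0.611}
tool axes now x,y,z [[1.0, -0.005, -0.002], [-0.002, -0.002, -1.0], [0.005, 1.0, -0.002]]
n 1 row [0.0044, 0.0213, 0.0058] [0.002, -0.0047, -0.0021] | total shift [0.0044 0.0213 0.0058] turn [ 0.002 -0.005 -0.002]
```

>>> {"op": "jog_arm", "data": {
  "increments": [
    [0.003,0.018,0.003,0.002,0,0,0],
    [0,0.002,0,0,0,0,0]
  ]
}}

```text
time: 13.6
tool_pos: [0.6316, 0.2, 0.0501]
tcp_rot: [-1.57, 0.004, -0.005]
wrist_force: [-0.7, -0.3, -2.2]
width: 0.612
```

>>> {"op": "jog_arm", "data": {
  "increments": [
    [0,0.002,0,0,0,0,0],
    [0,0,0,0,0,0,0],
    [0,0,0,0,0,0,0.8],
    [0,0,0,0,0,0,1],
    [0,0,0,0,0,0,1],
    [0,0,0,0,0,0,1],
    [0,-0.04,0,0,0,0,1],
    [0,-0.055,0,0,0,0,1],
    [0,-0.05,0,0,0,0,1],
    [0,0,0,0,0,0,1]
  ]
}}

```text
time: 14.85
tool_pos: [0.6329, 0.2005, 0.1996]
tcp_rot: [-1.569, 0.001, -0.007]
wrist_force: [0.4, 0.3, -0.1]
width: 0.996
```

```bash
python3 t.py top2; python3 go.py 0.36 0.3 0.26 -72
```

```text
cork 281 [0.6325 0.1986 0.0606] [0.051 0.051 0.011]
cork 13 [0.6669 0.2397 0.0599] [0.021 0.006 0.008]
cork 2 [0.6465 0.2534 0.0592] [0.003 0.003 0.001]
{'time': 14.9, 'q': [0.269, 0.272, 1.684, 0.001, 1.185, 0.274], 'tool_pos': [0.631, 0.2, 0.197], 'tcp_rot': [-1.57, 0.004, -0.004], 'wrist_force': [0.02, 0.44, -0.012], 'width': 1.0}
tool axes now x,y,z [[1.0, -0.005, -0.0], [-0.0, 0.001, -1.0], [0.005, 1.0, 0.001]]
n 7 row [-0.0433, -0.009, -0.0083] [-0.0, 0.1788, -0.0001] | total shift [-0.2718 -0.0631  0.0986] turn [-0.000e+00  1.252e+00 -1.000e-03]
```

```bash
python3 w.py wr4 jar1_mid jar3_mid; python3 - <<'E'
import cv2,numpy as np
a=cv2.imread('pics/top2.png')[100:300,120:320];b=cv2.imread('pics/wr4.png')
cv2.imwrite('pics/c2.png',np.hstack([cv2.resize(a,(375,375)),cv2.resize(b,(425,375))]))
E
```

```text
jar1_mid 0.68 [370. 111.] [0.669 0.262 0.061]
 mask 0.63 3947 [0.6723 0.2619 0.0604] circ [0.6728 0.262 ] 0.0269 zmax 0.063
jar3_mid 0.6 [317. 115.] [0.629 0.258 0.001]
 mask 0.89 3321 [0.6324 0.2003 0.06  ] circ [0.6324 0.1999] 0.0266 zmax 0.063
```

View pics/c2.png

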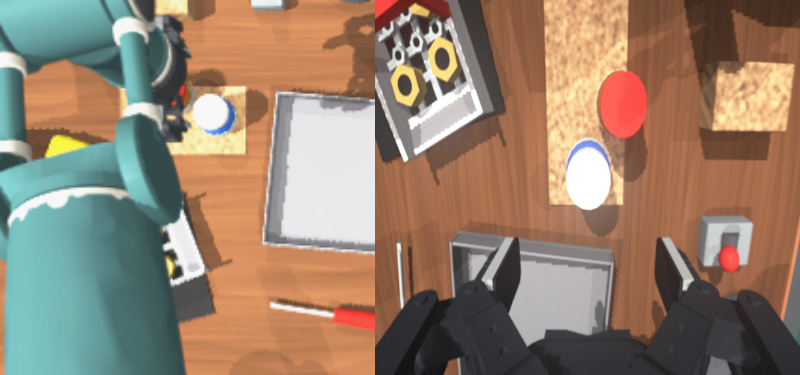

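>>> {"op": "jog_arm", "data": {
  "increments": [
    [-0.043,-0.009,-0.008,0,0.179,0,1],
    [-0.043,-0.009,-0.008,0,0.179,0,1],
    [-0.043,-0.009,-0.008,0,0.179,0,1],
    [-0.043,-0.009,-0.008,0,0.179,0,1],
    [-0.043,-0.009,-0.008,0,0.179,0,1],
    [-0.043,-0.009,-0.008,0,0.179,0,1],
    [-0.043,-0.009,-0.008,0,0.179,0,1],
    [0,0,0,0,0,0,1],
    [0,0,0,0,0,0,1]
  ]
}}

```text
time: 16.27
tool_pos: [0.3504, 0.3023, 0.244]
tcp_rot: [-1.357, 1.025, -0.994]
wrist_force: [-0.1, 0.0, 0.3]
width: 0.998
```

```bash
python3 go.py 0.40 0.31 0.26 -72;  python3 w.py wr5 sieve_grip sieve_mesh sieve_lip pad_top small1_mid large1_mid; cat > bar.py <<'E'
from h import *
p=read_camera('wrist')
hsv=cv2.cvtColor(p['img'],cv2.COLOR_BGR2HSV)
red=((hsv[...,0]<8)|(hsv[...,0]>172))&(hsv[...,1]>120)&(hsv[...,2]>70)
q,u,v=cloud(p,red)
q=q[(q[:,2]>.1)&(q[:,2]<.125)&(np.abs(q[:,1]-.31)<.12)]
zt=np.median(q[:,2]);q=q[np.abs(q[:,2]-zt)<.004]
r=cv2.minAreaRect(q[:,:2].astype(np.float32));c=q[:,:2].mean(0)
w,V=np.linalg.eigh(np.cov((q[:,:2]-c).T));d=V[:,1]*np.sign(V[0,1])
print('bar',len(q),'ztop',round(zt,4),'rect',np.round(r[0],4),np.round(r[1],3),r[2],'pca dir deg',np.degrees(np.arctan2(d[1],d[0])),'=> sieve x yaw',np.degrees(np.arctan2(d[1],d[0]))-90)
E
python3 bar.py
```

```text
{'time': 16.275, 'q': [0.651, -0.123, 2.019, 0.01, 1.279, 1.944], 'tool_pos': [0.35, 0.302, 0.244], 'tcp_rot': [-1.357, 1.025, -0.994], 'wrist_force': [-0.081, 0.045, 0.303], 'width': 0.998}
tool axes now x,y,z [[0.271, -0.963, 0.003], [-0.033, -0.012, -0.999], [0.962, 0.271, -0.035]]
n 1 row [0.006, -0.0177, 0.0492] [0.035, -0.0398, 0.0024] | total shift [ 0.006  -0.0177  0.0492] turn [ 0.035 -0.04   0.002]
sieve_grip 0.58 [318.  99.] [0.415 0.32  0.108]
 mask 0.79 13528 [0.4182 0.3061 0.056 ] circ [0.4197 0.306 ] 0.0954 zmax 0.108
sieve_mesh 0.74 [317. 101.] [0.413 0.321 0.107]
 mask 0.75 13529 [0.4219 0.3061 0.0561] circ [0.4205 0.3058] 0.0955 zmax 0.108
sieve_lip 0.88 [410.  88.] [0.448 0.238 0.026]
 mask 0.9 13240 [0.4154 0.3078 0.0552] circ [0.415 0.308] 0.0998 zmax 0.108
pad_top 0.87 [323. 114.] [0.405 0.314 0.108]
 mask 0.75 13371 [0.3993 0.3093 0.0535] circ [0.3996 0.3088] 0.1277 zmax 0.005
large1_mid 0.55 [346.  64.] [0.451 0.303 0.03 ]
 mask 0.82 1251 [0.4506 0.3031 0.0175] circ [0.4515 0.3031] 0.0204 zmax 0.031
bar 3041 ztop 0.1074 rect [0.4133 0.3206] [0.12  0.014] 20.964805603027344 pca dir deg 20.874981080229382 => sieve x yaw -69.12501891977061
```

View pics/wr5.png

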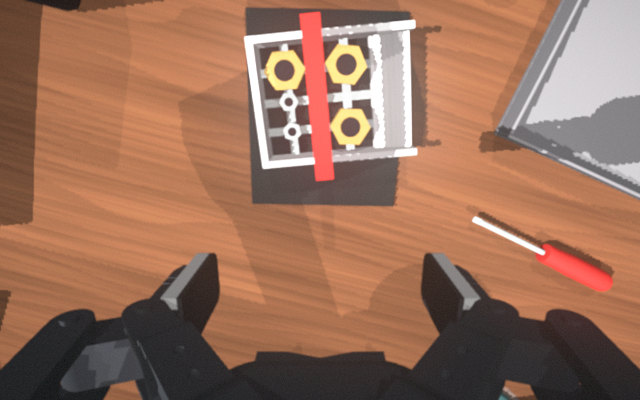

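```bash
python3 go.py 0.4133 0.3206 0.16 -69.1|tail -1
```

```text
n 2 row [0.0005, 0.0418, 0.0335] [0.0166, -0.0466, 0.0001] | total shift [-0.0006  0.0831  0.0677] turn [ 0.033 -0.093  0.   ]
```

>>> {"op": "jog_arm", "data": {
  "increments": [
    [0,0.04,0.033,0.017,-0.046,0,1],
    [0,0.04,0.033,0.017,-0.046,0,1],
    [0,0,0,0,0,0,1],
    [0,0,0,0,0,0,1]
  ]
}}

```text
time: 17.48
tool_pos: [0.4146, 0.3231, 0.1643]
tcp_rot: [-1.355, 0.932, -0.936]
wrist_force: [-0.5, 0.7, -0.4]
width: 1.002
```

```bash
python3 go.py 0.4133 0.3206 0.13 -69.1; python3 bar.py
```

```text
{'time': 17.475, 'q': [0.615, 0.045, 2.011, -0.0, 1.08, 1.819], 'tool_pos': [0.415, 0.323, 0.164], 'tcp_rot': [-1.355, 0.932, -0.936], 'wrist_force': [-0.54, 0.715, -0.418], 'width': 1.002}
tool axes now x,y,z [[0.359, -0.933, -0.001], [0.005, 0.003, -1.0], [0.933, 0.359, 0.006]]
n 1 row [0.0019, 0.0342, -0.0023] [-0.0057, 0.002, -0.0012] | total shift [ 0.0019  0.0342 -0.0023] turn [-0.006  0.002 -0.001]
bar 4766 ztop 0.1074 rect [0.4132 0.3204] [0.121 0.014] 21.001985549926758 pca dir deg 20.99354332993938 => sieve x yaw -69.00645667006062
```

>>> {"op": "jog_arm", "data": {
  "increments": [
    [0.002,0.034,-0.002,-0.006,0.002,0,1],
    [0,0.02,0,0,0,0,1],
    [0,0,0,0,0,0,1]
  ]
}}

```text
time: 17.9
tool_pos: [0.4146, 0.3224, 0.1149]
tcp_rot: [-1.351, 0.934, -0.936]
wrist_force: [-0.5, -0.2, 0.3]
width: 1.0
```

```bash
python3 go.py 0.4133 0.3206 0.094 -69
```

```text
{'time': 17.9, 'q': [0.613, 0.097, 2.056, 0.002, 0.979, 1.817], 'tool_pos': [0.415, 0.322, 0.115], 'tcp_rot': [-1.351, 0.934, -0.936], 'wrist_force': [-0.538, -0.186, 0.275], 'width': 1.0}
tool axes now x,y,z [[0.357, -0.934, -0.004], [0.006, 0.006, -1.0], [0.934, 0.357, 0.008]]
n 1 row [0.0013, 0.0209, -0.002] [-0.0081, -0.0013, -0.0037] | total shift [ 0.0013  0.0209 -0.002 ] turn [-0.008 -0.001 -0.004]
```

>>> {"op": "jog_arm", "data": {
  "increments": [
    [0.001,0.021,-0.002,-0.008,0,-0.004,1],
    [0,0,0,0,0,0,1],
    [0,0,0,0,0,0,0],
    [0,0,0,0,0,0,0],
    [0,0,0,0,0,0,0],
    [0,0,0,0,0,0,0],
    [0,0,0,0,0,0,0],
    [0,0,0,0,0,0,0],
    [0,0,0,0,0,0,0],
    [0,0,0,0,0,0,0]
  ],
  "force": 100
}}

```text
time: 19.15
tool_pos: [0.4152, 0.3225, 0.0974]
tcp_rot: [-1.354, 0.933, -0.937]
wrist_force: [-0.6, -0.5, 0.1]
width: 0.138
```

```bash
python3 go.py 0.4133 0.3206 0.2 -69
```

```text
{'time': 19.15, 'q': [0.613, 0.122, 2.067, -0.001, 0.947, 1.819], 'tool_pos': [0.415, 0.323, 0.097], 'tcp_rot': [-1.354, 0.933, -0.937], 'wrist_force': [-0.591, -0.5, 0.107], 'width': 0.138}
tool axes now x,y,z [[0.357, -0.934, -0.001], [0.006, 0.003, -1.0], [0.934, 0.357, 0.007]]
n 2 row [0.0005, -0.0513, -0.001] [-0.0033, -0.0005, -0.0005] | total shift [ 0.001  -0.1026 -0.0018] turn [-0.007 -0.001 -0.001]
```

>>> {"op": "jog_arm", "data": {
  "increments": [
    [0,-0.004,0,0,0,0,0],
    [0,-0.008,0,0,0,0,0],
    [0,-0.012,0,0,0,0,0],
    [0,-0.014,0,0,0,0,0],
    [0,-0.012,0,0,0,0,0],
    [0,-0.008,0,0,0,0,0],
    [0,-0.004,0,0,0,0,0],
    [0,0,0,0,0,0,0]
  ]
}}

```text
time: 20.15
tool_pos: [0.4125, 0.3207, 0.1609]
tcp_rot: [-1.36, 0.935, -0.936]
wrist_force: [-0.3, 0.3, -6.7]
width: 0.139
```

```bash
python3 go.py 0.538 0.01 0.155 -69
```

```text
{'time': 20.15, 'q': [0.614, 0.045, 2.017, -0.0, 1.078, 1.819], 'tool_pos': [0.412, 0.321, 0.161], 'tcp_rot': [-1.36, 0.935, -0.936], 'wrist_force': [-0.348, 0.33, -6.683], 'width': 0.139}
tool axes now x,y,z [[0.357, -0.934, 0.0], [0.001, 0.0, -1.0], [0.934, 0.357, 0.001]]
n 7 row [0.0479, 0.0008, 0.0009] [-0.0001, -0.0002, 0.0] | total shift [0.3351 0.006  0.0062] turn [-0.001 -0.001  0.   ]
```

>>> {"op": "jog_arm", "data": {
  "increments": [
    [0.005,0,0,0,0,0,0],
    [0.01,0,0,0,0,0,0],
    [0.015,0,0,0,0,0,0],
    [0.02,0,0,0,0,0,0],
    [0.025,0,0,0,0,0,0],
    [0.03,0,0,0,0,0,0],
    [0.03,0,0,0,0,0,0],
    [0.03,0,0,0,0,0,0],
    [0.03,0,0,0,0,0,0],
    [0.03,0,0,0,0,0,0]
  ]
}}

```text
time: 21.4
tool_pos: [0.494, 0.0964, 0.1582]
tcp_rot: [-1.367, 0.936, -0.936]
wrist_force: [0.6, -0.3, -6.8]
width: 0.14
```

>>> {"op": "jog_arm", "data": {
  "increments": [
    [0.028,0,0,0,0,0,0],
    [0.024,0,0,0,0,0,0],
    [0.02,0,0,0,0,0,0],
    [0.016,0,0,0,0,0,0],
    [0.012,0,0,0,0,0,0],
    [0.008,0,0,0,0,0,0],
    [0.004,0,0,0,0,0,0],
    [0,0,0,0,0,0,0]
  ]
}}

```text
time: 22.4
tool_pos: [0.5338, -0.0191, 0.1572]
tcp_rot: [-1.367, 0.943, -0.94]
wrist_force: [0.7, 0.2, -7.4]
width: 0.14
```

```bash
python3 go.py 0.538 0.01 0.145 -69; cat > sv.py <<'E'
from h import *
import sys
p=read_camera('wrist');cv2.imwrite('pics/%s.png'%sys.argv[1],p['img'])
for n in('small1_mid','large1_mid'):
    for d in spotter.spot_point(p,n)[:9]:
        if d['p']<.25: continue
        uv=d['location'];r=p['range_z'][int(uv[1]),int(uv[0])];print(n,round(d['p'],2),np.round(uv),np.round(px2w(p,uv,rng=r),3))
E
python3 sv.py wr6
```

```text
{'time': 22.4, 'q': [-0.078, 0.076, 1.992, -0.007, 1.08, 1.136], 'tool_pos': [0.534, -0.019, 0.157], 'tcp_rot': [-1.367, 0.943, -0.94], 'wrist_force': [0.698, 0.211, -7.385], 'width': 0.14}
tool axes now x,y,z [[0.352, -0.936, 0.003], [-0.007, -0.006, -1.0], [0.936, 0.352, -0.008]]
n 1 row [-0.0257, 0.012, 0.0143] [0.0084, -0.0067, 0.0032] | total shift [-0.0257  0.012   0.0143] turn [ 0.008 -0.007  0.003]
large1_mid 0.75 [370. 175.] [ 0.57  -0.038  0.09 ]
```

View pics/wr6.png

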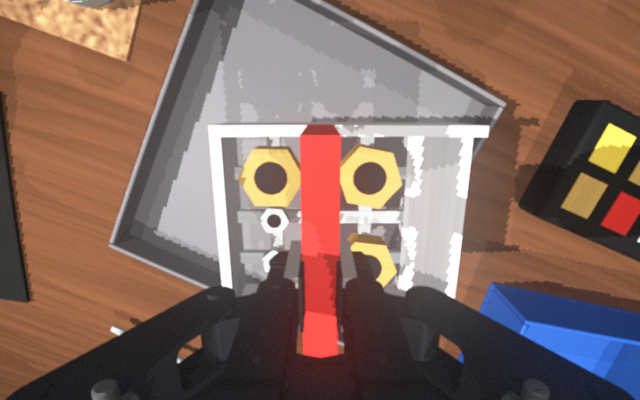

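>>> {"op": "jog_arm", "data": {
  "increments": [
    [-0.012,0.006,0.007,0.004,-0.003,-0.05,0],
    [-0.012,0.006,0.007,0.004,-0.003,-0.05,0],
    [0,0,0.012,0,0,0,0],
    [0,0,-0.022,0,0,0,0],
    [0,0,0.022,0,0,0,0],
    [0,0,-0.022,0,0,0,0],
    [0,0,0.022,0,0,0,0],
    [0,0,-0.022,0,0,0,0],
    [0,0,0.022,0,0,0,0],
    [0,0,-0.01,0,0,0,0]
  ]
}}

```text
time: 23.8
tool_pos: [0.5456, 0.011, 0.1465]
tcp_rot: [-1.417, 0.869, -1.009]
wrist_force: [1.7, -0.1, -5.4]
width: 0.143
```

```bash
python3 go.py 0.538 0.005 0.145 -69 -6; python3 sv.py wr7
```

```text
{'time': 23.8, 'q': [0.032, 0.085, 2.007, -0.11, 1.016, 1.289], 'tool_pos': [0.546, 0.011, 0.147], 'tcp_rot': [-1.417, 0.869, -1.009], 'wrist_force': [1.72, -0.076, -5.433], 'width': 0.143}
tool axes now x,y,z [[0.36, -0.928, 0.1], [0.038, -0.092, -0.995], [0.932, 0.362, 0.002]]
n 1 row [0.0026, 0.0018, -0.0092] [-0.0025, 0.0035, -0.0047] | total shift [ 0.0026  0.0018 -0.0092] turn [-0.003  0.003 -0.005]
small1_mid 0.41 [300. 211.] [0.545 0.015 0.06 ]
```

View pics/wr7.png

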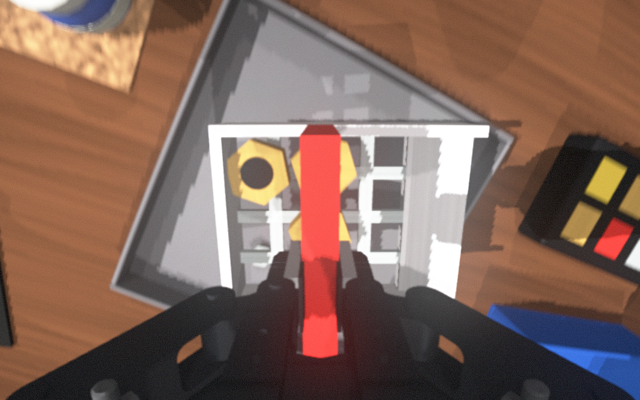

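>>> {"op": "jog_arm", "data": {
  "increments": [
    [0.008,0,-0.018,0,0,0,0],
    [-0.016,0,0.02,0,0,0,0],
    [0.016,0,-0.022,0,0,0,0],
    [-0.016,0,0.022,0,0,0,0],
    [0.016,0,0.022,0,0,0,0],
    [-0.016,0,-0.022,0,0,0,0],
    [0.016,0,0.022,0,0,0,0],
    [-0.016,0,-0.022,0,0,0,0],
    [0.016,0,0,0,0,0,0],
    [-0.008,0,0,0,0,0,0]
  ]
}}

```text
time: 25.2
tool_pos: [0.5342, 0.0037, 0.1428]
tcp_rot: [-1.429, 0.884, -1.002]
wrist_force: [-0.5, -0.4, -6.1]
width: 0.137
```

```bash
python3 go.py 0.538 0.005 0.145 -69 -6
```

```text
{'time': 25.2, 'q': [0.02, 0.078, 2.022, -0.112, 1.025, 1.281], 'tool_pos': [0.534, 0.004, 0.143], 'tcp_rot': [-1.429, 0.884, -1.002], 'wrist_force': [-0.459, -0.424, -6.105], 'width': 0.137}
tool axes now x,y,z [[0.358, -0.929, 0.096], [0.02, -0.095, -0.995], [0.933, 0.359, -0.015]]
n 1 row [0.0003, -0.0022, 0.004] [0.0151, 0.0018, -0.0084] | total shift [ 0.0003 -0.0022  0.004 ] turn [ 0.015  0.002 -0.008]
```

>>> {"op": "jog_arm", "data": {
  "increments": [
    [0,-0.002,0.012,0.015,0,0.09,0],
    [0.008,0,-0.024,0,0,0,0],
    [-0.01,0,0.024,0,0,0,0],
    [0.012,0,-0.024,0,0,0,0],
    [-0.014,0,0.024,0,0,0,0],
    [0.012,0,0.024,0,0,0,0],
    [-0.014,0,-0.024,0,0,0,0],
    [0.014,0,0.024,0,0,0,0],
    [-0.014,0,-0.024,0,0,0,0],
    [0,0,0,0,0,-0.09,0]
  ]
}}

```text
time: 26.45
tool_pos: [0.5344, 0.0101, 0.1407]
tcp_rot: [-1.425, 0.888, -1.0]
wrist_force: [-0.7, 0.1, -8.0]
width: 0.14
```

```bash
python3 go.py 0.538 0.005 0.145 -69 -6; python3 sv.py wr8;python3 - <<'E'
from h import *
for c in('top','scene'):
    p=read_camera(c);cv2.imwrite('pics/x_%s.png'%c,p['img'])
    for n in('small1_mid','large1_mid'):
      for d in spotter.spot_point(p,n)[:9]:
        if d['p']>.25: print(c,n,round(d['p'],2),np.round(d['location']))
a=cv2.imread('pics/x_scene.png')[185:285,250:400];b=cv2.imread('pics/wr8.png')[90:330,150:510]
t=cv2.imread('pics/x_top.png')[140:245,250:350]
cv2.imwrite('pics/c3.png',np.vstack([np.hstack([cv2.resize(a,(450,300)),cv2.resize(t,(315,300))]),cv2.resize(b,(765,300))[:, :]]))
E
```

```text
{'time': 26.45, 'q': [0.029, 0.082, 2.022, -0.106, 1.023, 1.289], 'tool_pos': [0.534, 0.01, 0.141], 'tcp_rot': [-1.425, 0.888, -1.0], 'wrist_force': [-0.65, 0.146, -7.998], 'width': 0.14}
tool axes now x,y,z [[0.357, -0.93, 0.091], [0.019, -0.09, -0.996], [0.934, 0.357, -0.014]]
n 1 row [0.0064, -0.0038, 0.0015] [0.0142, -0.0001, -0.0135] | total shift [ 0.0064 -0.0038  0.0015] turn [ 0.014 -0.    -0.013]
small1_mid 0.5 [462. 223.] [ 0.565 -0.081  0.076]
large1_mid 0.79 [352. 184.] [ 0.564 -0.006  0.074]
scene small1_mid 0.28 [257. 159.]
scene large1_mid 0.51 [315. 224.]
```

View pics/c3.png

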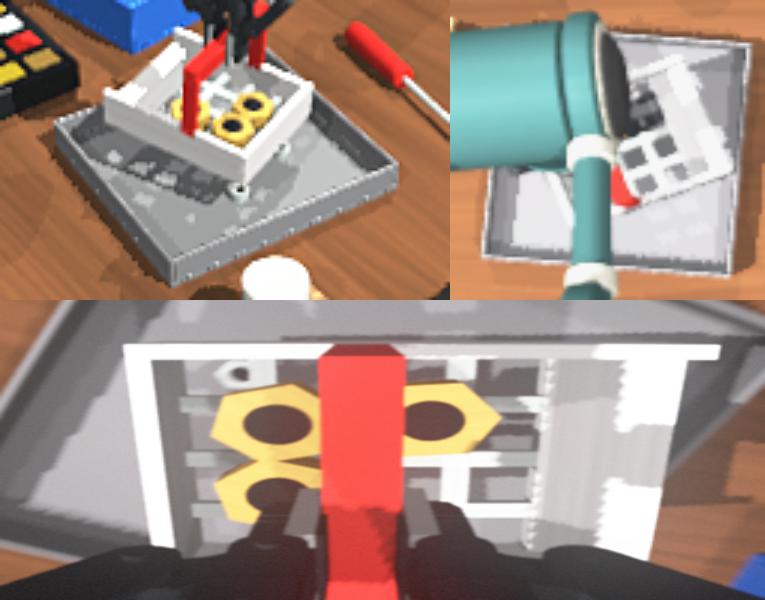

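>>> {"op": "jog_arm", "data": {
  "increments": [
    [0.006,-0.004,0.012,0.014,0,0,0],
    [-0.014,0,-0.024,0,0,0,0],
    [0.016,0,0.024,0,0,0,0],
    [-0.016,0,0.024,0,0,0,0],
    [0.016,0,-0.024,0,0,0,0],
    [-0.02,0,0,0,0,0,0],
    [0.02,0,0.022,0,0,0,0],
    [-0.018,0,-0.024,0,0,0,0],
    [0.014,0,0.02,0,0,0,0],
    [-0.008,0,-0.012,0,0,0,0]
  ]
}}

```text
time: 28.15
tool_pos: [0.5601, 0.0222, 0.1458]
tcp_rot: [-1.4, 0.875, -1.007]
wrist_force: [2.2, 0.2, -5.8]
width: 0.144
```

>>> {"op": "jog_arm", "data": {
  "increments": [
    [0,-0.03,0,0,0,0,0],
    [0,-0.04,0,0,0,0,0],
    [0,-0.04,0,0,0,0,0],
    [0,-0.03,0,0,0,0,0],
    [0,0,0,0,0,0,0],
    [0,0,0,0,0,0,0]
  ]
}}

```text
time: 28.9
tool_pos: [0.5525, 0.036, 0.2865]
tcp_rot: [-1.4, 0.878, -1.003]
wrist_force: [-0.6, 0.1, -6.7]
width: 0.143
```

```bash
python3 go.py 0.538 0.005 0.145 -69 -6; python3 sv.py wr9;python3 - <<'E'
from h import *
p=read_camera('scene');cv2.imwrite('pics/x_scene.png',p['img'])
a=p['img'][130:280,250:400];b=cv2.imread('pics/wr9.png')[40:340,130:530]
t=cv2.imread('pics/wr5.png')[0:180,230:430];s=cv2.imread('pics/scene0.png')[240:310,395:475];w2=cv2.imread('pics/wr2.png')[40:310,0:180]
cv2.imwrite('pics/c4.png',np.vstack([np.hstack([cv2.resize(a,(400,300)),cv2.resize(b,(400,300))]),np.hstack([cv2.resize(t,(333,300)),cv2.resize(s,(267,300)),cv2.resize(w2,(200,300))])]))
E
```

```text
{'time': 28.9, 'q': [0.067, -0.01, 1.837, -0.08, 1.281, 1.293], 'tool_pos': [0.553, 0.036, 0.287], 'tcp_rot': [-1.4, 0.878, -1.003], 'wrist_force': [-0.639, 0.131, -6.68], 'width': 0.143}
tool axes now x,y,z [[0.356, -0.931, 0.084], [0.04, -0.074, -0.996], [0.934, 0.358, 0.01]]
n 3 row [0.0036, 0.0476, -0.0086] [-0.0034, -0.0004, -0.007] | total shift [ 0.0119  0.1427 -0.0261] turn [-0.01  -0.001 -0.021]
large1_mid 0.58 [334. 168.] [0.597 0.048 0.298]
large1_mid 0.55 [177.  39.] [0.634 0.189 0.062]
```

View pics/c4.png

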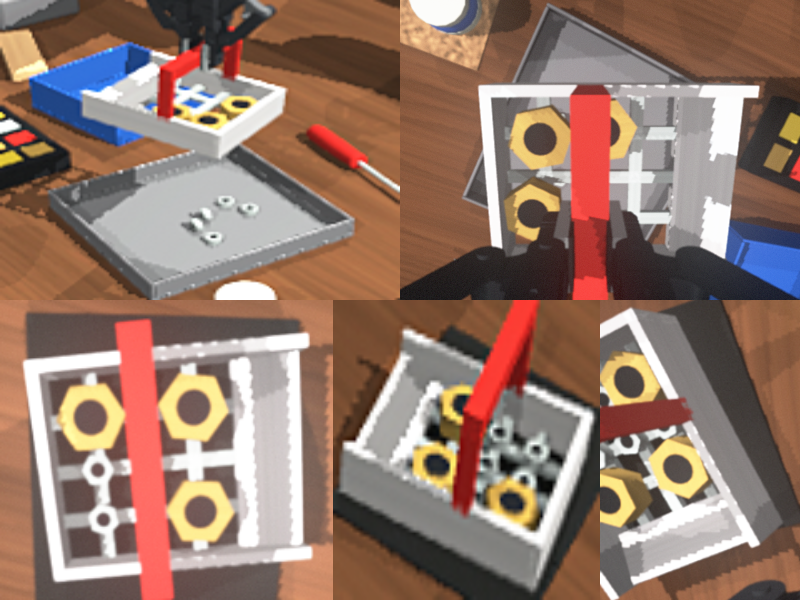

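```bash
python3 go.py 0.422 -0.252 0.22 -80 -6; python3 - <<'E'
from h import *
p=read_camera('wrist')
for c in ('wrist','top','scene'):
    p=read_camera(c)
    for d in spotter.masks_of(p,'tub_in')[:1]:
        q,_,_=cloud(p,d['mask']);q=q[(q[:,2]>.05)&(q[:,2]<.066)]
        print(c,round(d['p'],2),len(q))
        if len(q)>20: r=cv2.minAreaRect(q[:,:2].astype(np.float32));print(np.round(r[0],3),np.round(r[1],3),r[2])
E
```

```text
{'time': 29.1, 'q': [0.066, -0.009, 1.837, -0.081, 1.281, 1.293], 'tool_pos': [0.552, 0.036, 0.286], 'tcp_rot': [-1.401, 0.879, -1.002], 'wrist_force': [0.481, -0.409, -6.9], 'width': 0.144}
tool axes now x,y,z [[0.356, -0.931, 0.083], [0.038, -0.075, -0.996], [0.934, 0.358, 0.009]]
n 6 row [0.0388, 0.0145, -0.0345] [-0.0045, 0.0316, -0.0037] | total shift [ 0.2159  0.0823 -0.2253] turn [-0.027  0.19  -0.022]
wrist 0.95 1278
[ 0.461 -0.295] [0.11  0.172] 7.673580169677734
top 0.79 415
[ 0.43  -0.301] [0.169 0.173] 7.173159599304199
scene 0.75 217
[ 0.429 -0.298] [0.172 0.176] 5.834610939025879
```

>>> {"op": "jog_arm", "data": {
  "increments": [
    [0.01,0.004,-0.009,-0.001,0.008,-0.001,0],
    [0.019,0.007,-0.017,-0.002,0.016,-0.002,0],
    [0.029,0.011,-0.026,-0.003,0.024,-0.003,0],
    [0.033,0.012,-0.029,-0.004,0.027,-0.003,0],
    [0.033,0.012,-0.029,-0.004,0.027,-0.003,0],
    [0.033,0.012,-0.029,-0.004,0.027,-0.003,0],
    [0.029,0.011,-0.026,-0.003,0.024,-0.003,0],
    [0.019,0.009,-0.02,-0.002,0.019,-0.002,0],
    [0.008,0.004,-0.014,-0.002,0.012,-0.001,0],
    [0,0,0,0,0,0,0]
  ]
}}

```text
time: 30.7
tool_pos: [0.4161, -0.2425, 0.2223]
tcp_rot: [-1.355, 1.02, -1.164]
wrist_force: [0.0, 0.1, -5.8]
width: 0.138
```

```bash
python3 go.py 0.422 -0.252 0.21 -80 0; python3 sv.py wr10
```

```text
{'time': 30.7, 'q': [-0.523, -0.137, 2.076, -0.09, 1.133, 0.912], 'tool_pos': [0.416, -0.243, 0.222], 'tcp_rot': [-1.355, 1.02, -1.164], 'wrist_force': [0.017, 0.148, -5.841], 'width': 0.138}
tool axes now x,y,z [[0.169, -0.98, 0.108], [0.021, -0.106, -0.994], [0.985, 0.171, 0.003]]
n 1 row [0.009, 0.0134, 0.0042] [-0.0026, -0.0032, 0.1084] | total shift [0.009  0.0134 0.0042] turn [-0.003 -0.003  0.108]
small1_mid 0.75 [33.  4.] [0.531 0.001 0.02 ]
large1_mid 0.84 [329. 164.] [ 0.464 -0.237  0.233]
```

>>> {"op": "jog_arm", "data": {
  "increments": [
    [0.005,0.007,0.003,0,0,0.08,0],
    [0.002,0.005,0,0,0,0.1,0],
    [0,0,0,0,0,0.1,0],
    [0,0,0,0,0,0.1,0],
    [0,0,0,0,0,0.1,0],
    [0,0,0,0,0,0.1,0],
    [0,0,0,0,0,0,0]
  ]
}}

```text
time: 31.72
tool_pos: [0.4319, -0.249, 0.215]
tcp_rot: [-0.963, 1.279, -0.715]
wrist_force: [0.5, 0.2, -6.2]
width: 0.14
```

```bash
python3 go.py 0.422 -0.252 0.21 -80 50; python3 sv.py wr11
```

```text
{'time': 31.725, 'q': [-0.759, 0.184, 1.828, 0.278, 1.517, 0.549], 'tool_pos': [0.432, -0.249, 0.215], 'tcp_rot': [-0.963, 1.279, -0.715], 'wrist_force': [0.534, 0.157, -6.226], 'width': 0.14}
tool axes now x,y,z [[0.175, -0.874, -0.453], [-0.073, 0.447, -0.891], [0.982, 0.189, 0.015]]
n 3 row [0.0012, 0.0011, -0.0034] [-0.0006, 0.0071, 0.1342] | total shift [ 0.0032  0.0038 -0.0103] turn [-0.002  0.021  0.403]
small1_mid 0.72 [218.  38.] [0.53  0.002 0.016]
small1_mid 0.61 [360. 167.] [ 0.464 -0.234  0.145]
large1_mid 0.64 [361. 165.] [ 0.465 -0.234  0.145]
large1_mid 0.27 [194.  15.] [0.551 0.045 0.012]
```

>>> {"op": "jog_arm", "data": {
  "increments": [
    [0.001,0.001,-0.004,0,0.007,0.14,0],
    [0.001,0.001,-0.004,0,0.007,0.14,0],
    [0.001,0.001,-0.003,0,0.007,0.14,0],
    [0,0,0,0,0,0.05,0],
    [0,0,0,0,0,0,0],
    [0,0,0,0,0,0,0],
    [0,0,0,0,0,0,0],
    [0,0,0,0,0,0,0]
  ]
}}

```text
time: 32.88
tool_pos: [0.4255, -0.2488, 0.22]
tcp_rot: [-0.634, 1.435, -0.366]
wrist_force: [0.1, 0.1, -4.8]
width: 0.141
```

```bash
python3 go.py 0.422 -0.252 0.21 -80 55; python3 sv.py wr12;  python3 - <<'E'
from h import *
p=read_camera('scene');cv2.imwrite('pics/x_scene2.png',p['img'])
a=p['img'][110:210,220:370];b=cv2.imread('pics/wr12.png')
cv2.imwrite('pics/c5.png',np.hstack([cv2.resize(a,(400,300)),cv2.resize(b,(400,300))]))
E
```

```text
{'time': 32.875, 'q': [-0.861, 0.427, 1.692, 0.436, 1.844, 0.453], 'tool_pos': [0.426, -0.249, 0.22], 'tcp_rot': [-0.634, 1.435, -0.366], 'wrist_force': [0.085, 0.115, -4.808], 'width': 0.141}
tool axes now x,y,z [[0.121, -0.592, -0.797], [-0.138, 0.785, -0.604], [0.983, 0.183, 0.013]]
n 1 row [0.0094, 0.004, -0.0042] [-0.0003, 0.0162, 0.0376] | total shift [ 0.0094  0.004  -0.0042] turn [-0.     0.016  0.038]
small1_mid 0.65 [339.  36.] [0.53  0.003 0.02 ]
```

View pics/c5.png

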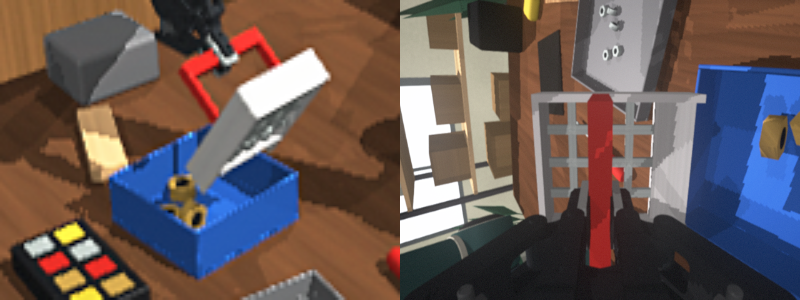

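>>> {"op": "jog_arm", "data": {
  "increments": [
    [0,-0.005,0,0,0,-0.15,0],
    [0,-0.005,0,0,0,-0.16,0],
    [0,-0.005,0,0,0,-0.16,0],
    [0,-0.005,0,0,0,-0.16,0],
    [0,-0.005,0,0,0,-0.16,0],
    [0,-0.005,0,0,0,-0.12,0],
    [0,0,0,0,0,0,0]
  ]
}}

```text
time: 33.95
tool_pos: [0.424, -0.2603, 0.2425]
tcp_rot: [-1.282, 1.072, -1.076]
wrist_force: [-0.3, 0.4, -3.5]
width: 0.143
```

```bash
python3 go.py 0.51 0 0.24 -75 0
```

```text
{'time': 33.95, 'q': [-0.606, -0.076, 1.98, 0.008, 1.235, 0.782], 'tool_pos': [0.424, -0.26, 0.243], 'tcp_rot': [-1.282, 1.072, -1.076], 'wrist_force': [-0.329, 0.396, -3.542], 'width': 0.143}
tool axes now x,y,z [[0.18, -0.984, -0.003], [0.007, 0.004, -1.0], [0.984, 0.18, 0.008]]
n 5 row [-0.0473, 0.0007, 0.0278] [-0.0015, -0.0162, -0.0005] | total shift [-0.2406  0.0042  0.1314] turn [-0.008 -0.081 -0.002]
```

>>> {"op": "jog_arm", "data": {
  "increments": [
    [-0.04,0,0.024,0,-0.016,0,0],
    [-0.047,0,0.028,0,-0.016,0,0],
    [-0.047,0,0.028,0,-0.016,0,0],
    [-0.047,0,0.028,0,-0.016,0,0],
    [-0.047,0,0.02,0,-0.016,0,0],
    [-0.02,0,0,0,0,0,0]
  ]
}}

```text
time: 34.7
tool_pos: [0.4949, 0.0151, 0.2407]
tcp_rot: [-1.31, 1.041, -0.998]
wrist_force: [1.0, -0.2, -4.2]
width: 0.142
```

```bash
python3 go.py 0.40 0.317 0.19 -69 0
```

```text
{'time': 34.7, 'q': [-0.035, -0.068, 1.975, 0.023, 1.25, 1.276], 'tool_pos': [0.495, 0.015, 0.241], 'tcp_rot': [-1.31, 1.041, -0.998], 'wrist_force': [0.961, -0.249, -4.208], 'width': 0.142}
tool axes now x,y,z [[0.25, -0.968, -0.025], [-0.015, 0.022, -1.0], [0.968, 0.251, -0.009]]
n 6 row [-0.0526, 0.0092, -0.0002] [0.0013, -0.0189, -0.0043] | total shift [-0.3147  0.0589 -0.0157] turn [ 0.008 -0.113 -0.026]
```

>>> {"op": "jog_arm", "data": {
  "increments": [
    [-0.04,0.008,0,0.001,-0.019,-0.004,0],
    [-0.052,0.009,0,0.001,-0.019,-0.004,0],
    [-0.052,0.009,0,0.001,-0.019,-0.004,0],
    [-0.052,0.009,0,0.001,-0.019,-0.004,0],
    [-0.052,0.009,0,0.001,-0.019,-0.004,0],
    [-0.04,0.009,0,0.001,-0.019,-0.004,0],
    [0,0,0,0,0,0,0],
    [0,0,0,0,0,0,0]
  ]
}}

```text
time: 35.7
tool_pos: [0.4028, 0.2972, 0.1849]
tcp_rot: [-1.381, 0.967, -0.912]
wrist_force: [0.3, -0.1, -4.3]
width: 0.145
```

```bash
python3 go.py 0.40 0.317 0.14 -69 0
```

```text
{'time': 35.7, 'q': [0.571, -0.0, 2.017, 0.025, 1.157, 1.767], 'tool_pos': [0.403, 0.297, 0.185], 'tcp_rot': [-1.381, 0.967, -0.912], 'wrist_force': [0.26, -0.082, -4.332], 'width': 0.145}
tool axes now x,y,z [[0.356, -0.934, -0.016], [-0.039, 0.002, -0.999], [0.934, 0.356, -0.036]]
n 1 row [-0.0188, 0.045, 0.0061] [0.0361, -0.0023, -0.0158] | total shift [-0.0188  0.045   0.0061] turn [ 0.036 -0.002 -0.016]
```

>>> {"op": "jog_arm", "data": {
  "increments": [
    [-0.018,0.02,0.006,0.036,-0.002,-0.016,0],
    [0,0.03,0,0,0,0,0],
    [0,0,0,0,0,0,0],
    [0,0,0,0,0,0,0]
  ]
}}

```text
time: 36.2
tool_pos: [0.4046, 0.3126, 0.1352]
tcp_rot: [-1.359, 0.943, -0.941]
wrist_force: [0.5, 0.1, -4.2]
width: 0.142
```

```bash
python3 go.py 0.40 0.317 0.098 -69 0; python3 - <<'E'
from h import *
p=read_camera('wrist');cv2.imwrite('pics/wr13.png',p['img'])
for d in spotter.masks_of(p,'sieve_mesh')[:1]:
    q,u,v=cloud(p,d['mask'])
    s=readout.read_state();t=np.array(s['tool_pos']);Rm=R.from_rotvec(s['tcp_rot']).as_matrix()
    L=(q-t)@Rm  # tool frame
    m=(L[:,1]>.04)&(L[:,1]<.07)
    A=np.c_[L[m][:,[0,2]],np.ones(m.sum())];print('rim pts',m.sum(),'rim tool-y fit',np.round(np.linalg.lstsq(A,L[m][:,1],rcond=None)[0],3))
    print('ext x',np.round(np.percentile(L[m][:,0],[1,99]),3),'z',np.round(np.percentile(L[m][:,2],[1,99]),3),'y max',np.round(np.percentile(L[:,1],[2,50,98]),3))
for d in spotter.masks_of(p,'pad_top')[:1]:
    q,u,v=cloud(p,d['mask']);q=q[q[:,2]<.012];r=cv2.minAreaRect(q[:,:2].astype(np.float32));print('pad',np.round(r[0],3),np.round(r[1],3),r[2])
E
```

```text
{'time': 36.2, 'q': [0.609, 0.054, 2.061, 0.0, 1.029, 1.822], 'tool_pos': [0.405, 0.313, 0.135], 'tcp_rot': [-1.359, 0.943, -0.941], 'wrist_force': [0.479, 0.057, -4.154], 'width': 0.142}
tool axes now x,y,z [[0.35, -0.937, 0.0], [-0.002, -0.001, -1.0], [0.937, 0.35, -0.002]]
n 1 row [-0.0057, 0.0372, -0.0027] [0.002, -0.009, 0.0001] | total shift [-0.0057  0.0372 -0.0027] turn [ 0.002 -0.009  0.   ]
rim pts 5407 rim tool-y fit [-0.005 -0.021  0.06 ]
ext x [-0.059  0.09 ] z [-0.039  0.058] y max [-0.011  0.075  0.091]
pad [0.409 0.311] [0.185 0.162] 14.21672248840332
```

>>> {"op": "jog_arm", "data": {
  "increments": [
    [-0.005,0.015,-0.002,0,-0.009,0,0],
    [0,0.014,0,0,0,0,0],
    [0,0.004,0,0,0,0,0],
    [0,0,0,0,0,0,0]
  ]
}}

```text
time: 36.85
tool_pos: [0.4007, 0.3176, 0.101]
tcp_rot: [-1.361, 0.934, -0.934]
wrist_force: [-1.2, 0.7, -4.3]
width: 0.14
```

```bash
python3 go.py 0.40 0.317 0.098 -69 0
```

```text
{'time': 36.85, 'q': [0.621, 0.095, 2.089, 0.001, 0.958, 1.824], 'tool_pos': [0.401, 0.318, 0.101], 'tcp_rot': [-1.361, 0.934, -0.934], 'wrist_force': [-1.215, 0.692, -4.309], 'width': 0.14}
tool axes now x,y,z [[0.36, -0.933, -0.001], [-0.0, 0.001, -1.0], [0.933, 0.36, -0.0]]
n 1 row [0.0003, 0.003, -0.0009] [0.0, 0.0013, -0.0006] | total shift [ 0.0003  0.003  -0.0009] turn [ 0.     0.001 -0.001]
```

>>> {"op": "jog_arm", "data": {
  "increments": [
    [0,0.003,0,0,0,0,0],
    [0,0.001,0,0,0,0,0],
    [0,0,0,0,0,0,0]
  ]
}}

```text
time: 37.22
tool_pos: [0.4013, 0.318, 0.0979]
tcp_rot: [-1.36, 0.934, -0.934]
wrist_force: [-0.4, -0.1, -4.2]
width: 0.141
```

>>> {"op": "jog_arm", "data": {
  "increments": [
    [0,0.0015,0,0,0,0,0],
    [0,0.0015,0,0,0,0,0],
    [0,0,0,0,0,0,0]
  ]
}}

```text
time: 37.6
tool_pos: [0.4017, 0.3183, 0.0979]
tcp_rot: [-1.359, 0.934, -0.934]
wrist_force: [0.7, 0.1, -4.3]
width: 0.143
```

>>> {"op": "jog_arm", "data": {
  "increments": [
    [0,0.0035,0,0,0,0,0],
    [0,0,0,0,0,0,0]
  ]
}}

```text
time: 37.85
tool_pos: [0.4024, 0.319, 0.0981]
tcp_rot: [-1.358, 0.933, -0.934]
wrist_force: [0.2, 0.6, -3.8]
width: 0.139
```

>>> {"op": "jog_arm", "data": {
  "increments": [
    [0,0,0,0,0,0,0.3],
    [0,0,0,0,0,0,0.6],
    [0,0,0,0,0,0,1],
    [0,0,0,0,0,0,1],
    [0,0,0,0,0,0,1],
    [0,0,0,0,0,0,1]
  ]
}}

```text
time: 38.6
tool_pos: [0.4037, 0.3198, 0.0981]
tcp_rot: [-1.355, 0.932, -0.935]
wrist_force: [-0.2, -0.4, -0.1]
width: 0.999
```

```bash
python3 go.py 0.40 0.317 0.098 -69 0
```

```text
{'time': 38.6, 'q': [0.621, 0.101, 2.088, 0.001, 0.946, 1.824], 'tool_pos': [0.404, 0.32, 0.098], 'tcp_rot': [-1.355, 0.932, -0.935], 'wrist_force': [-0.164, -0.427, -0.068], 'width': 0.999}
tool axes now x,y,z [[0.36, -0.933, -0.002], [0.005, 0.004, -1.0], [0.933, 0.359, 0.006]]
n 1 row [0.0013, 0.0001, -0.0045] [-0.0058, 0.0012, -0.0022] | total shift [ 0.0013  0.0001 -0.0045] turn [-0.006  0.001 -0.002]
```

>>> {"op": "jog_arm", "data": {
  "increments": [
    [0,-0.03,0,0,0,0,1],
    [0,-0.05,0,0,0,0,1],
    [0,-0.055,0,0,0,0,1],
    [0,-0.055,0,0,0,0,1],
    [0.04,0,0,0,0,0,1],
    [0.055,0,0,0,0,0,1],
    [0.055,0,0,0,0,0,1],
    [0.055,0,0,0,0,0,1],
    [0.055,0,0,0,0,0,1],
    [0,0,0,0,0,0,1]
  ]
}}

```text
time: 39.85
tool_pos: [0.4994, 0.0699, 0.2949]
tcp_rot: [-1.354, 0.926, -0.935]
wrist_force: [0.3, 0.5, -0.1]
width: 1.001
```

```bash
python3 t.py topf jar1_mid jar3_mid sieve_mesh sieve_grip cork_top; python3 - <<'E'
from h import *
p=read_camera('scene');cv2.imwrite('pics/scf.png',p['img'])
w=read_camera('wrist')
for c,q in(('scene',p),('wrist',w)):
  for n in ('jar1_mid','jar3_mid','cork_top'):
    for d in spotter.masks_of(q,n)[:1]:
        P,_,_=cloud(q,d['mask'])
        if n[0]=='j':P=P[(P[:,2]>.056)&(P[:,2]<.08)]
        if len(P)>20: r=cv2.minAreaRect(P[:,:2].astype(np.float32));print(c,n,round(d['p'],2),np.round(r[0],3),np.round(r[1],3),r[2])
t=cv2.imread('pics/topf.png')
cv2.imwrite('pics/c6.png',np.vstack([cv2.resize(t[130:300,120:470],(800,389))[:300],cv2.resize(p['img'][130:350,180:500],(800,550))[:300]*0+cv2.resize(p['img'][140:360,180:520],(800,300))]))
E
python3 go.py 0.45 0.0 0.35 -69
```

```text
top jar1_mid 0.82 [217. 146.] [0.671 0.24  0.061]
top jar1_mid 0.49 [160. 185.] [0.565 0.412 0.036]
top sieve_mesh 0.77 [193. 240.] [0.425 0.101 0.645]
top sieve_mesh 0.6 [406. 228.] [ 0.432 -0.302  0.003]
top sieve_grip 0.83 [184. 241.] [0.424 0.107 0.654]
cork 217 [0.6776 0.2593 0.0614] [0.038 0.053 0.009]
scene jar1_mid 0.75 [0.673 0.265] [0.055 0.05 ] 76.3978042602539
scene jar3_mid 0.81 [0.631 0.203] [0.056 0.047] 52.093624114990234
scene cork_top 0.74 [0.63 0.26] [0.201 0.113] 88.90789031982422
wrist jar3_mid 0.67 [0.619 0.194] [0.024 0.051] 21.347074508666992
wrist cork_top 0.72 [0.587 0.245] [0.083 0.218] 20.59420394897461
{'time': 40.55, 'q': [0.094, -0.098, 1.903, 0.004, 1.328, 1.287], 'tool_pos': [0.498, 0.073, 0.295], 'tcp_rot': [-1.356, 0.922, -0.929], 'wrist_force': [0.05, -0.096, 0.521], 'width': 1.0}
tool axes now x,y,z [[0.368, -0.93, -0.001], [0.008, 0.005, -1.0], [0.93, 0.368, 0.009]]
n 2 row [0.0253, -0.0278, -0.0358] [-0.0047, 0.0054, -0.0006] | total shift [ 0.0504 -0.0558 -0.0716] turn [-0.009  0.011 -0.001]
```

View pics/c6.png

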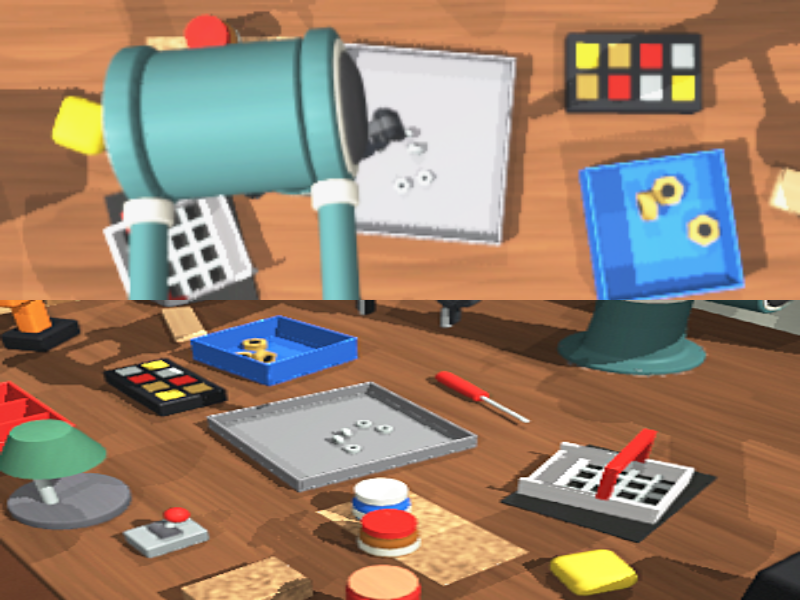

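```bash
python3 - <<'E'
from h import *
p=read_camera('scene');hsv=cv2.cvtColor(p['img'],cv2.COLOR_BGR2HSV)
red=((hsv[...,0]<8)|(hsv[...,0]>172))&(hsv[...,1]>120)&(hsv[...,2]>70)
q,_,_=cloud(p,red);q=q[(np.hypot(q[:,0]-.4,q[:,1]-.32)<.09)&(q[:,2]>.08)]
print(len(q),np.round(q.mean(0),3),'z',np.round(np.percentile(q[:,2],[2,50,95,99]),4))
m=q[:,2]>np.percentile(q[:,2],95)-.004
A=np.c_[q[m][:,:2],np.ones(m.sum())];print('slope',np.round(np.linalg.lstsq(A,q[m][:,2],rcond=None)[0][:2],3))
a=spotter.masks_of(p,'sieve_mesh')[0];q,_,_=cloud(p,a['mask']);m=(q[:,2]>.042)&(q[:,2]<.058)
c=q[m];print('rim ext',np.round(c.min(0),3),np.round(c.max(0),3));d=(c[:,:2]-[.401,.318])@np.array([[.357,.934],[-.934,.357]])
print('sieve-frame x,y',np.round(np.percentile(d,[1,99],axis=0),3).tolist())
g=c[c[:,2]>.045];A=np.c_[g[:,:2],np.ones(len(g))];print('rim slope',np.round(np.linalg.lstsq(A,g[:,2],rcond=None)[0],3))
E
```

```text
312 [0.41  0.326 0.104] z [0.0824 0.1071 0.1095 0.1103]
slope [ 0.005 -0.016]
rim ext [0.337 0.258 0.042] [0.488 0.391 0.058]
sieve-frame x,y [[-0.061, -0.058], [0.085, 0.062]]
rim slope [-0.01   0.041  0.042]
```

```bash
python3 -c "
from h import *
print(bot.finish_job())"
```

```text
the job is handed in; nothing more can be done
None
```

The whole sequence ran and I handed the job in at about 41 s of robot time. `finish_job` gives no verdict, so what follows rests on my own camera checks.

- **Jars:** There were two, amber and blue. I stood both on the cork mat. The amber one was then knocked about 5 cm aside while the arm was placing the other. It still stands upright, with its centre about 42 mm off the mat's centre line (the limit is 55 mm), so I left it there. That is the tightest margin.
- **Small nuts:** All five visible small nuts dropped into the bin while the three large nuts stayed in the sieve. I took five as the full count because no more showed, and only five crossings of the sieve's bars could have held one.
- **Large nuts:** All three were tipped over the spout and lie in the blue tub.
- **Sieve:** It is back on its pad, empty, about 1 cm from the pad's centre. Its handle bar is back at its starting height (0.107 m).
- **Level check:** The two readings did not fully agree. The bar's slope came out near 0.02 rad, and a rough fit to the sieve's rim gave about 0.04 rad. Both are under the 0.08 limit.
- **End state:** The gripper is open and clear of everything. The tape and offcut were not touched, though I did not measure their final positions.

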